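Clamp the sound spacer bars in the lapping jig

ROBOT

A 6-joint arm with a two-finger parallel gripper is mounted at the origin on the work surface. World frame = base frame: x ahead of the robot, y to its left, z up, the work surface at z = 0. Lengths are in m, angles in rad, forces in N, time in s.
With the tool pointing down it reaches from about 0.35 to 0.875 m from the base axis. Payload 4.2 kg.
Tool frame: the origin (TCP) lies at the very end of the fingers, on their centre line; the grasp point (between the pads) lies 19 mm behind it; z points along the fingers, y is the line along which they close (so a half turn about z gives the same grasp; the last joint's range is limited). The gripper opens to 85 mm and grips with 20 to 120 N. Pads are 22 mm wide; open, the fingers measure 114 mm over their backs; the gripper's body (76 mm by 85 mm) begins 54 mm behind the grasp point. The pads swing forward as they close: fully open they stand 13 mm farther back than shut.
Start: joints at [-0.935, 0.385, 0.008, 0, -1.194, -0.259], TCP at [0.23, -0.581, 0.231] pointing down, gripper open.
Joint ranges: [-3.14, 3.14], [-1.21, 2.06], [-1.07, 1.41], [-3.16, 2.05], [-2.99, -0.16], [-3.1, 3.1]. Speed limits (rad/s): [2.79, 2.79, 3.14, 3.14, 3.14, 3.14].

INTERFACE

Orientations are given as a unit quaternion [x, y, z, w].
In Python, from plant import ctrl gives the robot as it stands. The module is installed in compiled form; this text tells all that it offers.
- The arm moves only by the tool servo_tool, never from a script. Its argument "deltas" is a list of rows, each a list of 7 numbers: the gripper's target within -1 to 1 (fully open at 1, half-way at 0, shut at -1), then the shift along the tool's x, y, z in cm, then the turn, a rotation vector about the tool's x, y, z in degrees. A call has 1 to 8 rows; each row shifts and turns the commanded pose from where the row before left it, along the tool's axes as they then stand; what a row does not reach is not made up. A row lasts 1/8 s, in which the tool goes at most 62.5 mm and 10.7 degrees, less where a joint would pass 70% of its speed; a pose out of reach is approached as far as the arm can. A call with a gripper value outside its range is refused whole. The fingers move at their own pace and stop on an object; the grip force is fixed at half the most. Time passes only in rows, so rows that do not move let the fingers close. It gives the time, the measured TCP pose, the force, the opening and the grip force at its end, in the units of the state.
- ctrl.get_obs(): the state, without advancing time (a new reading comes with each control period).
- ctrl.read_camera(name): name is "scene" or "top" or "wrist"; returns the picture (400x640x3 uint8, blue, green, red); there is no depth.
- ctrl.camera_params(name): a dict with "intrinsics" (3x3 intrinsics, pixels), "R" (3x3) and "t" (3): a world point X has camera coordinates R X + t; the wrist camera has in their place "tool_from_camera" (4x4, takes a point from camera to tool coordinates, whose origin is the TCP and whose axes are the flange's). Camera axes: x right, y down, z forward; pixel columns grow to the right and rows downward; lengths in m; the calibration is good to about 2 mm. The wrist camera is an equidistant fisheye: a pixel r from the principal point sees the ray r / f radians off the axis. A picture is of the moment at which its call begins: read the wrist's pose just before it. camera_params takes no time and is no camera call.
- ctrl.sign_off(): hands the job in; it is judged then, once.
The state is a dict: "time_s": time; "joint_positions": joint angles; "joint_vel": joint speeds; "tau": joint torques, N m; "ee_pos": TCP position; "tool_rot": TCP orientation; "force": force on the tool from outside, world axes, zero at the start; "moment": the same for the moment, N m; "gripper_width": finger opening in m; "grasp_force": force on a finger pad.
Only numpy, scipy, OpenCV 4.12 (cv2) and the standard library are available. Lean on these libraries where they do the work, as an engineer would, in place of code of your own. Each camera call takes 0.05 s, during which the arm holds its last target. There are 200 camera calls.

TASK

Sort the white spacer bars on the bench: put the odd ones (short, chipped or bent) in the grey reject tray and lay every sound full-length bar flat in the clamping jig, side by side with its ends to the jaws. With the bars loaded, turn the black knob clockwise until the brass tab pops out by about 15 mm, and no further, so that every bar is held; then turn the lock collar anticlockwise by its pin to the white locked mark. Leave the other things on the bench where they are.

Things in the scene. Friction and masses are not known exactly. Their poses are not given: they have to be found in the camera images.
- bar_1: A sound white ceramic spacer bar: a plain straight block 60 mm long, 18 mm wide, 24 mm high, lying on the bench. Origin at its centre, x along its length, y across its width, z up. Two or three of the three sound bars are there; the others are absent.
- bar_2: A sound white ceramic spacer bar: a plain straight block 60 mm long, 18 mm wide, 24 mm high, lying on the bench. Origin at its centre, x along its length, y across its width, z up. Two or three of the three sound bars are there; the others are absent.
- bar_3: A sound white ceramic spacer bar: a plain straight block 60 mm long, 18 mm wide, 24 mm high, lying on the bench. Origin at its centre, x along its length, y across its width, z up. Two or three of the three sound bars are there; the others are absent.
- short_bar: White ceramic bar like the sound ones (18 mm wide, 24 mm high) but only 42 mm long. Origin at its centre, x along its length, z up. An odd piece, for the reject tray; may be absent (two or three of the three odd pieces are there).
- chipped_bar: White ceramic bar 60 mm long, 18 mm wide, 24 mm high with one corner broken off over its full height: from x = +10 to +30 mm only the strip y = -9 to -1 mm is left. Origin at the centre of the unbroken outline, x along its length, z up; grip it across y at x = -10 mm. An odd piece, for the reject tray; may be absent (two or three of the three odd pieces are there).
- bent_bar: White ceramic bar, 18 mm wide, 24 mm high, with a bend: a straight leg 38 mm long centred on the origin along x, then a leg that turns off by 0.6 rad towards +y, to about x = 43, y = 23 mm. Origin at the centre of the straight leg, which is where to grip it across y; z up. An odd piece, for the reject tray; may be absent (two or three of the three odd pieces are there).
- tray: Grey open reject tray, fixed, 100 mm (x) by 200 mm (y) outside, 26 mm high, walls 4 mm. Origin at the centre of its underside.
- tray_in (a point): Centre of the reject tray's inner floor; axes as the tray's.
- jig: Dark grey clamping jig, fixed. Origin under the centre of its bed; x runs from the fixed jaw (robot's side) to the moving jaw and the grey screw housing, y left along the jaws, z up. Plate 12 mm thick, 170 mm wide, x = -70 to 165 mm. Fixed jaw: face at x = -33 mm, 20 mm thick, top z = 30 mm. Both jaws 150 mm wide. Housing x = 82 to 162, y = -85 to 85, top z = 45 mm.
- bed (a point): Centre of the jig's bed (top of its plate between the jaws), 12 mm above the bench; axes as the jig's. Scribed lines mark three lanes centred at y = -46, 0 and 46 mm. Sound bars lie flat on it in any lanes, length along x, ends to the jaws, centred at about x = +2 mm while the clamp is open.
- moving_jaw: Steel moving jaw, 18 mm thick, 150 mm wide, top 30.5 mm above the bench. Origin on its clamping face at bench height; axes as the jig's. Face at x = 41 mm in the jig's frame at screw = 0, 4 mm nearer the fixed jaw per rad of screw; meets 60 mm bars at about screw = 3.5. Its spring is set to 10 N: it gives only above that, by 1 mm per 1.5 N, at most 6.5 mm.
- screw (a joint): Black bar knob on the housing, vertical axis, rad, 0 to 7.2: grows, and tightens, clockwise seen from above. Starts at 0 to 0.7; stays where left (friction 0.11 N m, up to 0.2 N m in all when tight). With sound bars loaded the tab comes out at about screw = 4.1 to 4.3; past about 5.1 the spring is solid and the clamp is over-tightened (never over 50 N on the jaw).
- screw_grip (a point): On the knob's axis, 80 mm above the bench, at the height to grip. The knob's bar is 50 mm long, 14 mm thick, 34 mm high, top 91 mm above the bench, on a 48 mm disc whose top is at 57 mm. The bar lies along this point's x axis; the knob's axis is at x = 122, y = 30 mm in the jig's frame.
- tab (a joint): Brass force tab that slides out of the left (+y) end of the dark carriage bar behind the moving jaw, m: 0 = hidden, 0.026 = spring solid. It stays in below 10 N of clamping force, then comes out 4 mm per mm that the jaw's spring gives (16 mm per rad of screw), and only if the jaw presses on something. It counts as popped out from 0.010 (about 13.5 N); stop between 0.012 and 0.022.
- tab_end (a point): Middle of the tab's outer end, 23 mm above the bench; the tab is 12 mm wide and 12 mm high, and rides on the carriage (x = 73 mm in the jig's frame at screw = 0, then with the jaw).
- collar (a joint): Dark steel lock collar on the housing, captive on a vertical stud, rad, 0 to 1.42: grows anticlockwise seen from above. Starts between 0 and 0.35; locked mark (white line on the housing) at 1.3, stop at 1.42; locked above 1.2. Stays where it is left (0.06 N m friction).
- collar_pin (a point): Top centre of the collar's upright steel pin, 12 mm diameter, 92 mm above the bench, free over its upper 36 mm, 36 mm from the collar's axis. At joint value 0 it stands on the -y side of the axis (jig frame), at 1.57 it would stand on the +x side.
- collar_axis (a point): Point on the collar's axis at the height of the pin's top; axes as the jig's. The collar is 48 mm in diameter; it and its stud reach 61 mm above the bench.
- vial: Bystander: small amber jar, 28 mm diameter, 50 mm high, origin at underside.
- lens_ring: Bystander: dark lens ring, 40 mm diameter, 12 mm high, lying on the bench.
- optic_post: Bystander: steel optic post, 13 mm diameter, 70 mm long, lying on the bench.
- mount: Bystander: dark optic mount on a foot, 50 mm wide, 58 mm high.
- driver: Bystander: screwdriver lying on the bench, 160 mm long.
- screw_cup: Bystander: small steel cup, 60 mm diameter, 35 mm high.
Mind the look-alikes: they are no part of the job. What is shaped like the chipped_bar but brown, green or purple is not meant.

How it is judged:
On the way, in this order (a step that is already met when the one before it is completed fails the run):
1. all the sound bars are held between the jaws and the tab has popped out (x of bar_1 in the frame of bed between -0.02 and 0.02 m and y of bar_1 in the frame of bed between -0.075 and 0.075 m and z of bar_1 in the frame of bed between 0.005 and 0.018 m and contact force between each of bar_1, bar_2, bar_3 and moving_jaw above 0.5 N and x of bar_2 in the frame of bed between -0.02 and 0.02 m and y of bar_2 in the frame of bed between -0.075 and 0.075 m and z of bar_2 in the frame of bed between 0.005 and 0.018 m and x of bar_3 in the frame of bed between -0.02 and 0.02 m and y of bar_3 in the frame of bed between -0.075 and 0.075 m and z of bar_3 in the frame of bed between 0.005 and 0.018 m and value of joint tab above 0.01 m), for 0.2 s.
2. with the tab out, the lock collar is turned to its locked mark (value of joint tab above 0.01 m and value of joint collar above 1.2 rad), for 0.2 s.
At the end, for the whole second after the job is handed in: Every sound bar lies on the bed between the jaws, within their width, its centre within 20 mm of the bed's middle in x, pressed by the moving jaw (over 0.5 N); the tab is out at least 10 mm; the collar stands at 1.2 rad or more (mark at 1.3); every odd piece rests inside the reject tray (all of step 2 and x of bar_1 in the frame of bed between -0.02 and 0.02 m and y of bar_1 in the frame of bed between -0.075 and 0.075 m and z of bar_1 in the frame of bed between 0.005 and 0.018 m and contact force between each of bar_1, bar_2, bar_3 and moving_jaw above 0.5 N and x of bar_2 in the frame of bed between -0.02 and 0.02 m and y of bar_2 in the frame of bed between -0.075 and 0.075 m and z of bar_2 in the frame of bed between 0.005 and 0.018 m and x of bar_3 in the frame of bed between -0.02 and 0.02 m and y of bar_3 in the frame of bed between -0.075 and 0.075 m and z of bar_3 in the frame of bed between 0.005 and 0.018 m and x of short_bar in the frame of tray_in between -0.047 and 0.047 m and y of short_bar in the frame of tray_in between -0.097 and 0.097 m and z of short_bar in the frame of tray_in between 0 and 0.045 m and linear speed of each of short_bar, chipped_bar, bent_bar below 0.03 m/s and x of chipped_bar in the frame of tray_in between -0.047 and 0.047 m and y of chipped_bar in the frame of tray_in between -0.097 and 0.097 m and z of chipped_bar in the frame of tray_in between 0 and 0.045 m and x of bent_bar in the frame of tray_in between -0.047 and 0.047 m and y of bent_bar in the frame of tray_in between -0.097 and 0.097 m and z of bent_bar in the frame of tray_in between 0 and 0.045 m); the robot touches nothing.
It fails at once if the clamp is over-tightened or its jaw is hit hard (over 50 N on the moving jaw) (contact force between moving_jaw and anything else above 50 N).
It fails at once if a bystander is moved by more than 30 mm (distance of any of vial, lens_ring, optic_post, mount, driver, screw_cup from where it was at the start of the episode above 0.03 m).
Of bar_1, bar_2, bar_3 only 2 to 3 are there at a start; the rules pass over those that are not, and their reading is None.
Of short_bar, chipped_bar, bent_bar only 2 to 3 are there at a start; the rules pass over those that are not, and their reading is None.
At some moment in a run one of short_bar, chipped_bar, bent_bar may be knocked a few centimetres aside while the robot is not near it.
Once in a run the grip may slacken for a moment while it holds something.
It also fails if it takes over 210 s, if anything falls off the work surface, if the arm or the gripper's body presses on something with over 40 N, if the wrist force passes 120 N, or if a joint passes its speed limit or range.

## Working session

There is one attempt and no reset: what is moved stays moved. The work goes in short steps, Python scripts to look and compute and a tool call to move; the robot and the scene stay as the last step left them, time stands still between calls to the robot, and variables do not carry over. Pictures are saved under pics/ and viewed, at most 14 in all, crops included, and the job is handed in when it is done.

Besides the shell and the picture viewer there is one more tool, called after "Emit:" as name([rows], argument=value, ...), one row to a line, values as JSON. servo_tool: Moves the arm, as the interface text tells. Its arguments: {"type":"object","properties":{"deltas":{"type":"array"}},"required":["deltas"]}

```bash
mkdir -p pics; cat > h.py <<'E'
import numpy as np, cv2
from plant import ctrl
def ray(cam,uv):
    p=ctrl.camera_params(cam);K=np.array(p["intrinsics"]);R=np.array(p["R"]);t=np.array(p["t"])
    return -R.T@t, R.T@np.linalg.inv(K)@np.array([uv[0],uv[1],1.])
def onplane(cam,uv,z):
    c,d=ray(cam,uv); return c+d*(z-c[2])/d[2]
def proj(cam,X):
    p=ctrl.camera_params(cam);x=np.array(p["R"])@np.array(X)+np.array(p["t"]);x=np.array(p["intrinsics"])@x
    return x[:2]/x[2]
E
python3 - <<'E'
from h import *
np.set_printoptions(precision=4,suppress=True)
for c in("scene","top"):
    im=ctrl.read_camera(c);cv2.imwrite(f"pics/{c}0.png",im)
    p=ctrl.camera_params(c);print(c,np.array(p["intrinsics"]).tolist(),ray(c,(320,200)))
print(np.array(ctrl.camera_params("wrist")["tool_from_camera"]),ctrl.camera_params("wrist")["intrinsics"])
o=ctrl.get_obs();print(o)
im=cv2.imread("pics/top0.png");cv2.imwrite("pics/top0b.png",cv2.resize(im,(800,500),interpolation=cv2.INTER_CUBIC))
E
```

```text
scene [[405.21547460367077, 0.0, 317.1819195279401], [0.0, 405.21547460367077, 195.66318737861477], [0.0, 0.0, 1.0]] (array([1.3787, 0.0115, 0.6695]), array([-0.8105, -0.0436, -0.5842]))
top [[420.5815070378925, 0.0, 322.72272740447386], [0.0, 420.5815070378925, 200.0876669963385], [0.0, 0.0, 1.0]] (array([ 0.4746, -0.0472,  1.2894]), array([ 0.0808, -0.0117, -0.9967]))
[[ 0.0005 -0.9453 -0.3262  0.0852]
 [ 1.      0.0007 -0.0005 -0.001 ]
 [ 0.0007 -0.3262  0.9453 -0.1425]
 [ 0.      0.      0.      1.    ]] [[309.7069   0.     317.0803]
 [  0.     309.7069 200.8155]
 [  0.       0.       1.    ]]
{'time_s': 0.1, 'joint_positions': array([-0.9354,  0.3855,  0.0068, -0.0004, -1.194 , -0.2586]), 'joint_vel': array([ 0.0008, -0.0021,  0.0016,  0.0002, -0.0009, -0.    ]), 'tau': array([ -0.0008, -39.3319,  18.893 ,   4.198 ,  -0.0026,   0.    ]), 'ee_pos': array([ 0.2298, -0.5807,  0.2303]), 'tool_rot': array([-0.1872,  0.9823,  0.0009, -0.0002]), 'force': array([-0.1683,  0.5686,  0.0727]), 'moment': array([-0.0856, -0.0146,  0.0542]), 'grasp_force': 0.0, 'gripper_width': 0.08546253412473184}
```

View pics/top0b.png

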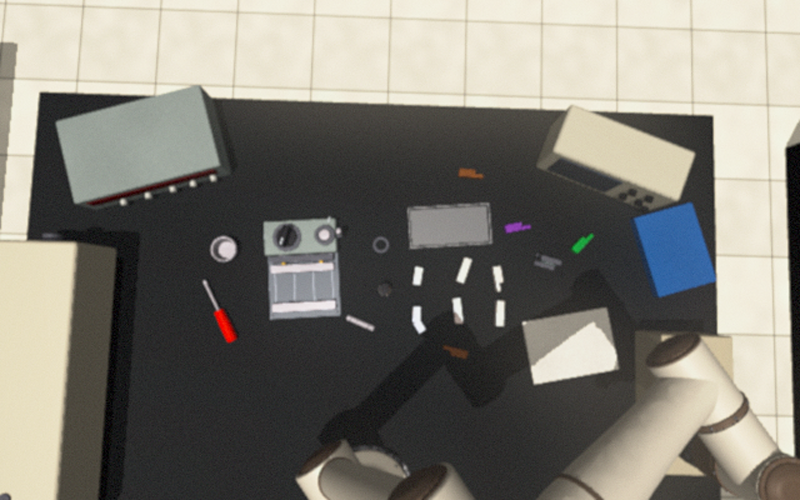

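View pics/scene0.png

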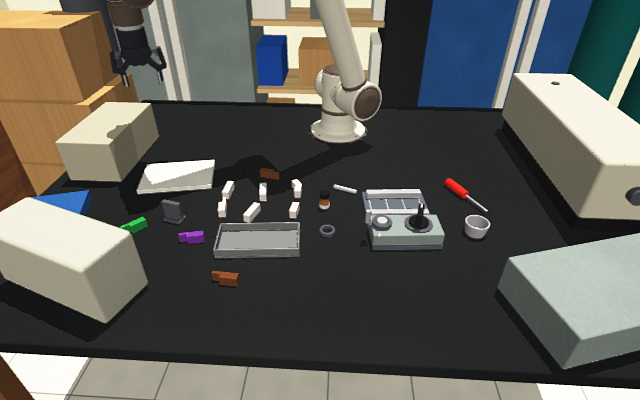

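Six white pieces appear at (800-px scale) (418,275), (464,270), (498,278), (418,320), (458,310), (500,313). The tray is at (450,226) and the jig at (303,270). Look-alikes that aren't part of the job are brown (470,173) and (456,352), purple (517,228), green (583,243), and the mount (547,262). One close crop to check that choice:

```bash
python3 - <<'E'
from h import *
np.set_printoptions(precision=4,suppress=True)
im=cv2.imread("pics/top0.png")
cv2.imwrite("pics/crop0.png",cv2.resize(im[155:285,205:415],None,fx=3.8,fy=3.8,interpolation=cv2.INTER_CUBIC))
hsv=cv2.cvtColor(im,cv2.COLOR_BGR2HSV)
for T in (110,150):
  m=((hsv[...,2]>T)&(hsv[...,1]<70)).astype(np.uint8);m[:,:270]=0;m[:,415:]=0;m[:200]=0;m[270:]=0
  n,l,s,c=cv2.connectedComponentsWithStats(m)
  for i in range(1,n):
    if s[i,4]<25: continue
    ys,xs=np.where(l==i)
    P=np.array([onplane("top",(x,y),.024)[:2] for x,y in zip(xs,ys)])*1000
    mu=P.mean(0);r=cv2.minAreaRect(P.astype(np.float32))
    print(T,c[i].round(1),s[i,4],mu.round(1),"rect",np.round(r[0],1),np.round(r[1],1),round(r[2],1))
# tray and jig projected landmarks
for n,uv,z in(("trayTL",(408,207),.026),("trayTR",(490,204),.026),("trayBR",(492,246),.026),("trayBL",(411,248),.026),("jigBL",(271,319),.012),("jigBR",(341,315),.012),("jawFL",(272,308),.03),("jawFR",(337,305),.03),("houTL",(264,222),.045),("houTR",(336,219),.045),("houBL",(265,255),.045),("houBR",(337,252),.045),("knob",(287,236),.091),("collar",(324,234),.061)):
    print(n,onplane("top",(uv[0]*.8,uv[1]*.8),z)[:2])
E
```

```text
110 [370.9 215.7] 158 [ 534.2 -216.9] rect [ 534.2 -216.8] [22.7 64.2] 71.5
110 [333.9 220.2] 113 [ 517.4 -105.5] rect [ 517.2 -105.5] [22.3 45.5] 82.1
110 [398.  221.5] 137 [ 519.2 -299.1] rect [ 516.3 -300.5] [62.9 23. ] 10.3
110 [270.3 236.3] 57 [463.9  83.4] rect [474.   83.2] [113.4   3. ] 2.2
110 [366.  247.7] 147 [ 437.8 -203.9] rect [ 437.  -203.5] [61.1 22.3] 7.5
110 [399.7 250.5] 162 [ 432.3 -305.4] rect [ 432.5 -304.9] [62.8 21.1] 0.7
110 [333.9 255.4] 160 [ 412.5 -108.3] rect [ 412.6 -107.6] [64.7 27.9] 14.8
110 [287.5 258. ] 104 [401.1  29.8] rect [401.1  29.8] [69.3 12.9] 67.8
150 [370.8 215.9] 132 [ 533.8 -216.6] rect [ 534.7 -216.6] [19.1 61.3] 72.6
150 [333.9 220.3] 91 [ 517.2 -105.6] rect [ 517.4 -105.8] [18.8 43. ] 82.0
150 [398.1 221.2] 108 [ 520.  -299.5] rect [ 517.1 -301.1] [58.3 19.5] 10.4
150 [366.1 247.3] 121 [ 439.2 -204.2] rect [ 438.2 -204.1] [57.7 19.2] 9.3
150 [399.9 250.3] 134 [ 433.1 -306.1] rect [ 433.9 -306.4] [59.7 18.1] 0.7
150 [333.9 255.1] 143 [ 413.4 -108.2] rect [ 412.6 -107.9] [63.4 24. ] 12.9
150 [287.4 258. ] 68 [401.  30.] rect [401.   29.8] [66.7  9.2] 65.2
trayTL [ 0.6823 -0.0784]
trayTR [ 0.6961 -0.278 ]
trayBR [ 0.5935 -0.2844]
trayBL [ 0.5827 -0.0884]
jigBL [0.4028 0.2426]
jigBR [0.417  0.0753]
jawFL [0.4298 0.2374]
jawFR [0.4411 0.084 ]
houTL [0.6325 0.2627]
houTR [0.645  0.0926]
houBL [0.5541 0.2564]
houBR [0.5663 0.0872]
knob [0.5961 0.1974]
collar [0.6065 0.1175]
```

View pics/crop0.png

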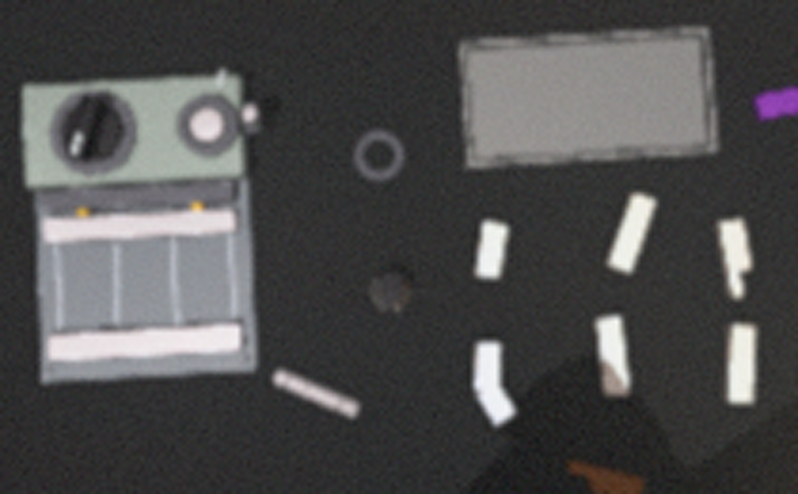

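Reading the crop: short is top left (491,249), sound bars are at (632,232), (612,355) and (742,363), chipped is at (735,255) and bent at (490,380). The tray is at (588,97) and the jig at (145,230). Next I'll move to a wrist-camera viewpoint over the bars.

```bash
cat >> h.py <<'E'
from scipy.spatial.transform import Rotation as Ro
def state():
    o=ctrl.get_obs(); R=Ro.from_quat(o["tool_rot"]).as_matrix(); return o,np.array(o["ee_pos"]),R
def plan(x,y,z,psi,p=None):
    """turn about tool z (deg), then shift in turned tool frame (cm); tool assumed downward"""
    o,p0,R=state(); p=p0 if p is None else np.array(p)
    cur=np.degrees(np.arctan2(-R[1,0],-R[0,0])); th=(cur-psi+90)%180-90
    a=np.radians(cur-th); Rn=np.array([[-np.cos(a),-np.sin(a),0],[-np.sin(a),np.cos(a),0],[0,0,-1]])
    tilt=Ro.from_matrix(R.T@np.array([[-np.cos(np.radians(cur)),-np.sin(np.radians(cur)),0],[-np.sin(np.radians(cur)),np.cos(np.radians(cur)),0],[0,0,-1]]).T.T).as_rotvec(degrees=True)
    print("turn z",round(th,1),"shift cm",(Rn.T@(np.array([x,y,z])-p)*100).round(2),"tiltfix",tilt.round(1),"j6",o["joint_positions"][5].round(2))
def snap(name):
    o,p,R=state(); im=ctrl.read_camera("wrist"); cv2.imwrite(f"pics/{name}.png",im); np.savez(f"pics/{name}.npz",p=p,R=R); return im
def wplane(name,uv,z):
    d=np.load(f"pics/{name}.npz"); c=ctrl.camera_params("wrist"); K=np.array(c["intrinsics"]); T=np.array(c["tool_from_camera"])
    uv=np.atleast_2d(uv).astype(float); q=(uv-K[:2,2])/[K[0,0],K[1,1]]; r=np.linalg.norm(q,axis=1,keepdims=True)
    v=np.c_[q/np.maximum(r,1e-9)*np.sin(r),np.cos(r)]@T[:3,:3].T@d["R"].T
    o=d["R"]@T[:3,3]+d["p"]; return o+v*((z-o[2])/v[:,2])[:,None]
E
python3 - <<'E'
from h import *
plan(.40,-.2,.26,4.3)
E
```

```text
turn z 17.3 shift cm [-19.83  36.69  -2.97] tiltfix [ 0.1 -0.  -0. ] j6 -0.26
```

Emit:
servo_tool([
  [1, 0, 0, -3, 0, 0, 8.6],
  [1, 0, 0, 0, 0, 0, 8.7],
  [1, -3.3, 5.2, 0, 0, 0, 0],
  [1, -3.3, 5.2, 0, 0, 0, 0],
  [1, -3.3, 5.2, 0, 0, 0, 0],
  [1, -3.3, 5.2, 0, 0, 0, 0],
  [1, -3.3, 5.2, 0, 0, 0, 0],
  [1, -3.3, 5.2, 0, 0, 0, 0],
])

```text
time_s: 1.1
ee_pos: [0.4045, -0.2533, 0.2612]
tool_rot: [-0.037, 0.999, 0.0, -0.0]
force: [0.9, -0.1, -0.4]
gripper_width: 0.0853
grasp_force: 0.0
```

Emit:
servo_tool([
  [0, 0, 5.5, 0, 0, 0, 0],
  [0, 0, 0, 0, 0, 0, 0],
  [0, 0, 0, 0, 0, 0, 0],
])

```text
time_s: 1.48
ee_pos: [0.4, -0.2002, 0.2613]
tool_rot: [-0.038, 0.999, -0.0, -0.0]
force: [0.5, -0.4, 0.1]
gripper_width: 0.0429
grasp_force: 0.0
```

```bash
python3 - <<'E'
from h import *
np.set_printoptions(precision=4,suppress=True)
o,p,R=state();print(p,R,o["gripper_width"])
im=snap("w1");hsv=cv2.cvtColor(im,cv2.COLOR_BGR2HSV)
m=((hsv[...,2]>120)&(hsv[...,1]<70)).astype(np.uint8)
n,l,s,c=cv2.connectedComponentsWithStats(m)
for i in range(1,n):
    if 200<s[i,4]<20000:
        ys,xs=np.where(l==i);P=wplane("w1",np.c_[xs,ys],.024)[:,:2]*1000;r=cv2.minAreaRect(P.astype(np.float32));print(c[i].round(),s[i,4],P.mean(0).round(1),np.round(r[0],1),np.round(r[1],1),round(r[2],1))
E
```

```text
[ 0.4    -0.2002  0.2613] [[-0.9971 -0.0756 -0.    ]
 [-0.0756  0.9971 -0.0001]
 [ 0.     -0.0001 -1.    ]] 0.04285910667470696
[134. 125.] 11630 [ 355.7 -462.6] [ 358.3 -473.8] [146.3 205.8] 11.5
[387. 180.] 619 [ 411.4 -110.3] [ 411.9 -109.8] [63.  24.8] 13.6
[235. 182.] 659 [ 429.  -307.1] [ 429.7 -307.6] [21.4 65. ] 84.2
[476. 178.] 312 [395.6  19.4] [396.1  20.9] [68.  11.2] 68.5
[312. 190.] 665 [ 431.8 -206.1] [ 432.9 -206. ] [64.4 18.2] 7.3
[513. 214.] 743 [445.2 103.5] [480.6 138.5] [145.5 128.9] 5.0
[532. 222.] 1420 [455.1 150.2] [470.  168.7] [ 85.9 153.5] 3.9
[240. 243.] 407 [ 516.4 -301.4] [ 511.3 -302.6] [66.6 19.9] 8.1
[298. 257.] 471 [ 531.6 -218.2] [ 532.4 -218.5] [18.2 60.6] 71.1
[379. 247.] 224 [ 508.5 -106.2] [ 509.9 -106.8] [17.5 32. ] 84.0
[527. 263.] 585 [530.5 170.3] [530.  175.7] [ 19.3 152.3] 5.1
[ 35. 302.] 759 [ 750.9 -843. ] [ 758.4 -843.7] [ 68.1 205.7] 89.6
[520. 296.] 1044 [602.  185.4] [614.9 197. ] [ 83.7 177.2] 4.9
[ 33. 355.] 4423 [ 1023.1 -1042.2] [ 1344.3 -1254.6] [ 395.5 1337.3] 49.3
[317. 312.] 3255 [ 630.5 -184.5] [ 630.9 -187.3] [ 76.3 162.3] 5.1
[605. 369.] 4359 [983.3 838.4] [1077.8 1152.7] [1403.8  352.1] 67.9
```

View pics/w1.png

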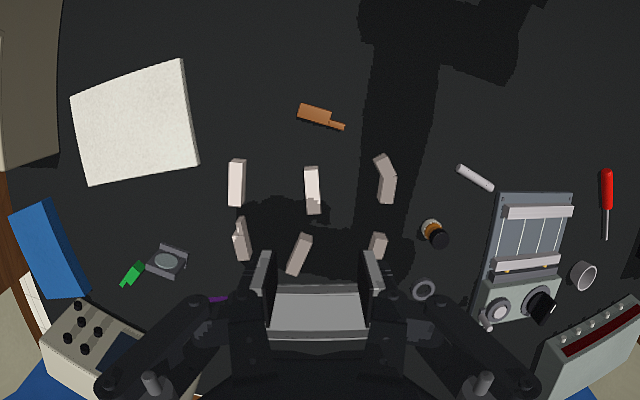

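The wrist view confirms the layout: short (379,247), bent (387,180), chipped (240,243), sound (235,182), (312,190) and (298,257). I'll take the short bar first.

```bash
cat >> h.py <<'E'
def seq(*W,start=None):
    """W: (x,y,z,psi) chain; prints turn (deg) then shift (cm) in the turned tool frame"""
    o,p,R=state(); cur=np.degrees(np.arctan2(-R[1,0],-R[0,0]))
    if start: p,cur=np.array(start[:3]),start[3]
    print("at",p.round(4),round(cur,1),"j6",round(float(o["joint_positions"][5]),2),"w",round(o["gripper_width"],4),"F",np.round(o["force"],1))
    for x,y,z,psi in W:
        th=(cur-psi+90)%180-90; cur-=th; a=np.radians(cur)
        d=np.array([x,y,z])-p; p=np.array([x,y,z])
        print("turn",round(th,1),"shift",(np.array([-np.cos(a)*d[0]-np.sin(a)*d[1],-np.sin(a)*d[0]+np.cos(a)*d[1],-d[2]])*100).round(2))
E
python3 - <<'E'
from h import *
print("bent",onplane("top",(205+487/3.8,155+362/3.8),.024),"chip",onplane("top",(205+735/3.8,155+246/3.8),.024))
seq((.515,-.106,.06,-7),(.515,-.106,.004,-7),(.515,-.106,.075,-7),(.635,-.130,.075,4.3),(.635,-.130,.014,4.3))
E
```

```text
bent [ 0.4276079  -0.10572257  0.024     ] chip [ 0.5245764  -0.30039911  0.024     ]
at [ 0.4    -0.2008  0.2612] 4.3 j6 -1.4 w 0.0431 F [-0.2  0.   0.2]
turn 11.3 shift [-10.26  10.81  20.12]
turn 0.0 shift [0.  0.  5.6]
turn 0.0 shift [ 0.   0.  -7.1]
turn -11.3 shift [-11.79  -3.29  -0.  ]
turn 0.0 shift [-0.   0.   6.1]
```

Emit:
servo_tool([
  [0.2, 0, 0, 2, 0, 0, 5.7],
  [0.2, 0, 0, 2, 0, 0, 5.6],
  [0.2, -3.4, 3.6, 3, 0, 0, 0],
  [0.2, -3.4, 3.6, 3, 0, 0, 0],
  [0.2, -3.4, 3.6, 3, 0, 0, 0],
  [0.2, 0, 0, 4, 0, 0, 0],
  [0.2, 0, 0, 3, 0, 0, 0],
  [0.2, 0, 0, 3, 0, 0, 0],
])

```text
time_s: 2.52
ee_pos: [0.5145, -0.1072, 0.0296]
tool_rot: [0.062, 0.998, -0.0, -0.0]
force: [0.8, -0.4, 0.3]
gripper_width: 0.0517
grasp_force: 0.0
```

Emit:
servo_tool([
  [0.2, 0, 0, 2.6, 0, 0, 0],
  [0.2, 0, 0, 0, 0, 0, 0],
  [-1, 0, 0, 0, 0, 0, 0],
  [-1, 0, 0, 0, 0, 0, 0],
  [-1, 0, 0, 0, 0, 0, 0],
  [-1, 0, 0, 0, 0, 0, 0],
  [-1, 0, 0, -3, 0, 0, 0],
  [-1, 0, 0, -4.1, 0, 0, 0],
])

```text
time_s: 3.52
ee_pos: [0.5132, -0.1055, 0.0761]
tool_rot: [0.061, 0.998, -0.0, -0.002]
force: [1.1, -0.4, -0.1]
gripper_width: 0.0168
grasp_force: 60.5
```

Emit:
servo_tool([
  [-1, 0, 0, 0, 0, 0, -5.7],
  [-1, 0, 0, 0, 0, 0, -5.6],
  [-1, -4, -1.1, 0, 0, 0, 0],
  [-1, -4, -1.1, 0, 0, 0, 0],
  [-1, -3.9, -1.1, 0, 0, 0, 0],
  [-1, 0, 0, 3, 0, 0, 0],
  [-1, 0, 0, 3, 0, 0, 0],
  [-1, 0, 0, 0, 0, 0, 0],
])

```text
time_s: 4.53
ee_pos: [0.6338, -0.1294, 0.014]
tool_rot: [-0.037, 0.999, 0.0, -0.003]
force: [-0.2, 0.2, -0.3]
gripper_width: 0.0163
grasp_force: 60.6
```

Emit:
servo_tool([
  [-0.3, 0, 0, 0, 0, 0, 0],
  [-0.3, 0, 0, 0, 0, 0, 0],
  [-0.3, 0, 0, -3, 0, 0, 0],
  [-0.3, 0, 0, -3, 0, 0, 0],
])

```text
time_s: 5.03
ee_pos: [0.6357, -0.1296, 0.0781]
tool_rot: [-0.038, 0.999, -0.0, 0.0]
force: [0.5, -0.5, -0.7]
gripper_width: 0.0296
grasp_force: 0.0
```

```bash
python3 - <<'E'
from h import *
seq((.524,-.2995,.06,9),(.524,-.2995,.004,9),(.524,-.2995,.075,9),(.633,-.182,.075,4.3),(.633,-.182,.014,4.3),(.633,-.182,.075,4.3),(.4265,-.1065,.06,2),(.4265,-.1065,.004,2))
im=ctrl.read_camera("top");cv2.imwrite("pics/t1.png",cv2.resize(im[155:285,205:415],None,fx=3.8,fy=3.8,interpolation=cv2.INTER_CUBIC))
E
```

```text
at [ 0.6357 -0.1296  0.0781] 4.3 j6 -1.54 w 0.0296 F [ 0.5 -0.5 -0.7]
turn -4.7 shift [ 13.69 -15.03   1.81]
turn 0.0 shift [-0.   0.   5.6]
turn 0.0 shift [-0.   0.  -7.1]
turn 4.7 shift [-11.75  10.9   -0.  ]
turn 0.0 shift [-0.   0.   6.1]
turn 0.0 shift [-0.   0.  -6.1]
turn 2.3 shift [20.37  8.27  1.5 ]
turn 0.0 shift [-0.   0.   5.6]
```

View pics/t1.png

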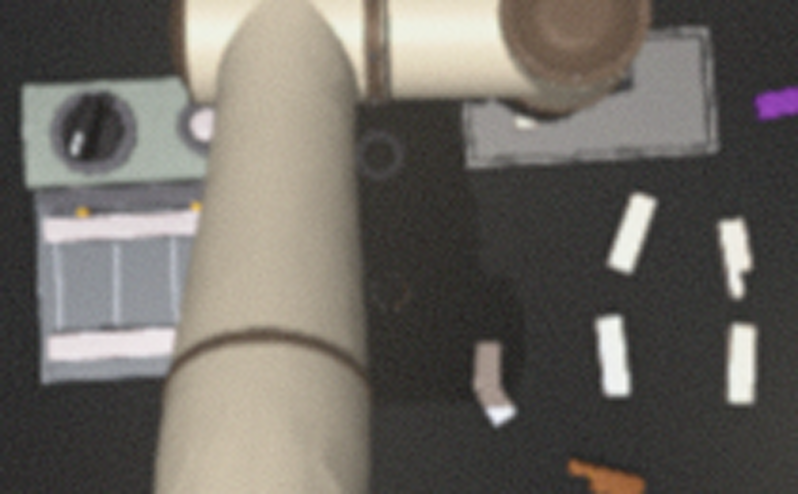

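The short bar is in the tray near (525,122). Chipped (735,250) and bent (490,380) haven't moved, so chipped is next.

Emit:
servo_tool([
  [0.2, 0, 0, 0, 0, 0, -4.7],
  [0.2, 4.6, -5, 0, 0, 0, 0],
  [0.2, 4.6, -5, 0, 0, 0, 0],
  [0.2, 4.5, -5, 0, 0, 0, 0],
  [0.2, 0, 0, 3.7, 0, 0, 0],
  [0.2, 0, 0, 3.7, 0, 0, 0],
  [0.2, 0, 0, 0, 0, 0, 0],
  [-1, 0, 0, 0, 0, 0, 0],
])

```text
time_s: 6.08
ee_pos: [0.5337, -0.2864, 0.0041]
tool_rot: [-0.079, 0.997, -0.001, 0.001]
force: [1.0, -0.8, 0.5]
gripper_width: 0.0338
grasp_force: 0.3
```

Emit:
servo_tool([
  [-1, 0, 0, 0, 0, 0, 0],
  [-1, 0, 0, 0, 0, 0, 0],
  [-1, 0, 0, 0, 0, 0, 0],
  [-1, 0, 0, -4, 0, 0, 0],
  [-1, 0, 0, -3.1, 0, 0, 0],
  [-1, 0, 0, 0, 0, 0, 0],
])

```text
time_s: 6.82
ee_pos: [0.5342, -0.2865, 0.0768]
tool_rot: [-0.079, 0.997, -0.001, 0.003]
force: [0.2, 0.3, -0.3]
gripper_width: 0.0162
grasp_force: 60.1
```

Emit:
servo_tool([
  [-1, 0, 0, 0, 0, 0, 4.7],
  [-1, -4, 3.6, 0, 0, 0, 0],
  [-1, -4, 3.6, 0, 0, 0, 0],
  [-1, -3.8, 3.7, 0, 0, 0, 0],
  [-1, 0, 0, 0, 0, 0, 0],
  [-1, 0, 0, 3, 0, 0, 0],
  [-1, 0, 0, 3.1, 0, 0, 0],
  [-1, 0, 0, 0, 0, 0, 0],
])

```text
time_s: 7.82
ee_pos: [0.6437, -0.1687, 0.0121]
tool_rot: [-0.038, 0.999, -0.0, 0.002]
force: [3.3, -0.1, 1.4]
gripper_width: 0.0166
grasp_force: 64.5
```

Two rows went over the 62.5 mm cap, so the grasp was off-centre by about 13 mm. I'll shift forward 1.2 cm to clear the tray wall, then release.

Emit:
servo_tool([
  [-1, -1.2, 0, -0.5, 0, 0, 0],
  [-1, 0, 0, 0.2, 0, 0, 0],
  [-0.3, 0, 0, 0, 0, 0, 0],
  [-0.3, 0, 0, 0, 0, 0, 0],
  [-0.3, 0, 0, -3, 0, 0, 0],
  [-0.3, 0, 0, -3.5, 0, 0, 0],
])

```text
time_s: 8.57
ee_pos: [0.6528, -0.1677, 0.0801]
tool_rot: [-0.037, 0.999, 0.0, -0.001]
force: [0.7, 0.3, -0.6]
gripper_width: 0.0297
grasp_force: 0.0
```

```bash
python3 - <<'E'
from h import *
o,p,R=state();print(p)
seq((.4265,-.1065,.06,2),(.4265,-.1065,.004,2),(.4265,-.1065,.075,2),(.656,-.236,.075,4.3),(.656,-.236,.014,4.3),(.656,-.236,.075,4.3))
im=snap("w2")
im2=ctrl.read_camera("scene");cv2.imwrite("pics/s2.png",cv2.resize(im2[160:300,190:370],None,fx=4,fy=4,interpolation=cv2.INTER_CUBIC))
E
```

```text
[ 0.65283892 -0.16772226  0.08014565]
at [ 0.6528 -0.1677  0.0801] 4.3 j6 -1.48 w 0.0297 F [ 0.7  0.3 -0.6]
turn 2.3 shift [22.41  6.91  2.01]
turn 0.0 shift [-0.   0.   5.6]
turn 0.0 shift [-0.   0.  -7.1]
turn -2.3 shift [-21.91 -14.63  -0.  ]
turn 0.0 shift [-0.   0.   6.1]
turn 0.0 shift [-0.   0.  -6.1]
```

View pics/s2.png

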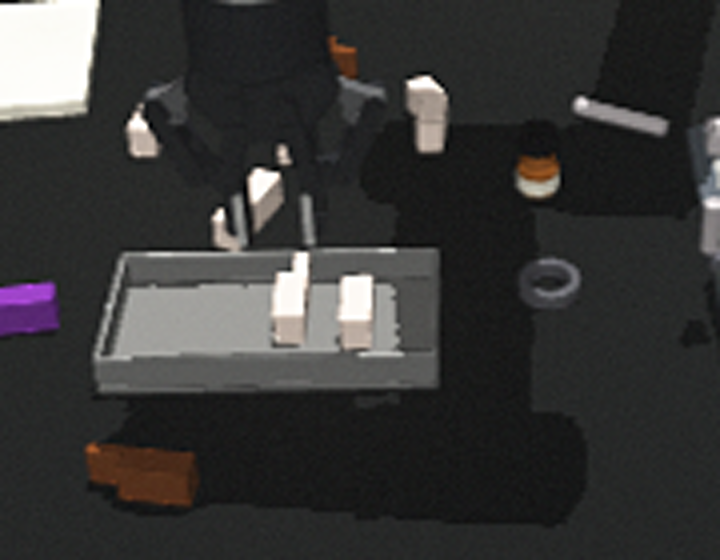

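The tray holds chipped (290,305) and short (355,310). Bent is still at (428,110), so I'll take it next, in the nearly vertical leg.

Emit:
servo_tool([
  [0.2, 0, 0, 0, 0, 0, 2.3],
  [0.2, 4.5, 1.4, 0, 0, 0, 0],
  [0.2, 4.5, 1.4, 0, 0, 0, 0],
  [0.2, 4.5, 1.4, 0, 0, 0, 0],
  [0.2, 4.5, 1.4, 0, 0, 0, 0],
  [0.2, 4.4, 1.3, 0, 0, 0, 0],
  [0.2, 0, 0, 2, 0, 0, 0],
  [0.2, 0, 0, 3, 0, 0, 0],
])

```text
time_s: 9.68
ee_pos: [0.4278, -0.1063, 0.0308]
tool_rot: [-0.018, 1.0, 0.0, 0.002]
force: [-0.6, 0.4, 1.0]
gripper_width: 0.0513
grasp_force: 0.0
```

```bash
python3 - <<'E'
from h import *
seq((.4265,-.1065,.004,2),(.4265,-.1065,.075,2),(.656,-.236,.075,4.3),(.656,-.236,.014,4.3))
E
```

```text
at [ 0.4278 -0.1063  0.0308] 2.0 j6 -1.66 w 0.0513 F [-0.6  0.4  1. ]
turn 0.0 shift [ 0.13 -0.01  2.68]
turn 0.0 shift [-0.   0.  -7.1]
turn -2.3 shift [-21.91 -14.63  -0.  ]
turn 0.0 shift [-0.   0.   6.1]
```

Emit:
servo_tool([
  [0.2, 0, 0, 2.7, 0, 0, 0],
  [0.2, 0, 0, 0, 0, 0, 0],
  [-1, 0, 0, 0, 0, 0, 0],
  [-1, 0, 0, 0, 0, 0, 0],
  [-1, 0, 0, 0, 0, 0, 0],
  [-1, 0, 0, 0, 0, 0, 0],
  [-1, 0, 0, -4, 0, 0, 0],
  [-1, 0, 0, -3.6, 0, 0, 0],
])

```text
time_s: 10.68
ee_pos: [0.4273, -0.1065, 0.0804]
tool_rot: [-0.017, 1.0, 0.0, -0.0]
force: [0.9, 0.8, -0.9]
gripper_width: 0.0168
grasp_force: 58.0
```

Emit:
servo_tool([
  [-1, 0, 0, 0, 0, 0, -2.3],
  [-1, -4.4, -2.9, 0, 0, 0, 0],
  [-1, -4.4, -2.9, 0, 0, 0, 0],
  [-1, -4.4, -2.9, 0, 0, 0, 0],
  [-1, -4.4, -3, 0, 0, 0, 0],
  [-1, -4.4, -2.9, 0, 0, 0, 0],
  [-1, 0, 0, 0, 0, 0, 0],
  [-1, 0, 0, 2, 0, 0, 0],
])

```text
time_s: 11.68
ee_pos: [0.6585, -0.2359, 0.0603]
tool_rot: [-0.037, 0.999, -0.0, 0.001]
force: [-0.1, 0.7, -1.2]
gripper_width: 0.0168
grasp_force: 58.2
```

Emit:
servo_tool([
  [-1, 0, 0, 2.5, 0, 0, 0],
  [-1, 0, 0, 2, 0, 0, 0],
  [-1, 0, 0, 0, 0, 0, 0],
])

```text
time_s: 12.05
ee_pos: [0.6559, -0.2351, 0.0124]
tool_rot: [-0.037, 0.999, 0.001, -0.002]
force: [-0.1, 0.4, -0.7]
gripper_width: 0.0167
grasp_force: 58.2
```

Emit:
servo_tool([
  [-0.3, 0, 0, 0, 0, 0, 0],
  [-0.3, 0, 0, 0, 0, 0, 0],
  [-0.3, 0, 0, -3.5, 0, 0, 0],
  [-0.3, 0, 0, -3.5, 0, 0, 0],
  [-0.3, 0, 0, 0, 0, 0, 0],
])

```text
time_s: 12.68
ee_pos: [0.6606, -0.2363, 0.0896]
tool_rot: [-0.038, 0.999, -0.001, 0.005]
force: [-0.3, 0.1, -0.2]
gripper_width: 0.0302
grasp_force: 0.0
```

```bash
python3 - <<'E'
from h import *
seq((.5335,-.2175,.03,-18.5),(.5335,-.2175,.004,-18.5),(.5335,-.2175,.10,-18.5),(.38,.155,.20,4.3))
for n in ("scene",):
    im2=ctrl.read_camera("scene");cv2.imwrite("pics/s3.png",cv2.resize(im2[160:300,190:370],None,fx=4,fy=4,interpolation=cv2.INTER_CUBIC))
E
```

```text
at [ 0.6606 -0.2363  0.0896] 4.3 j6 -1.38 w 0.0302 F [-0.3  0.1 -0.2]
turn 22.8 shift [12.65 -2.25  5.96]
turn 0.0 shift [0.  0.  2.6]
turn 0.0 shift [ 0.   0.  -9.6]
turn -22.8 shift [ 12.51  38.3  -10.  ]
```

View pics/s3.png

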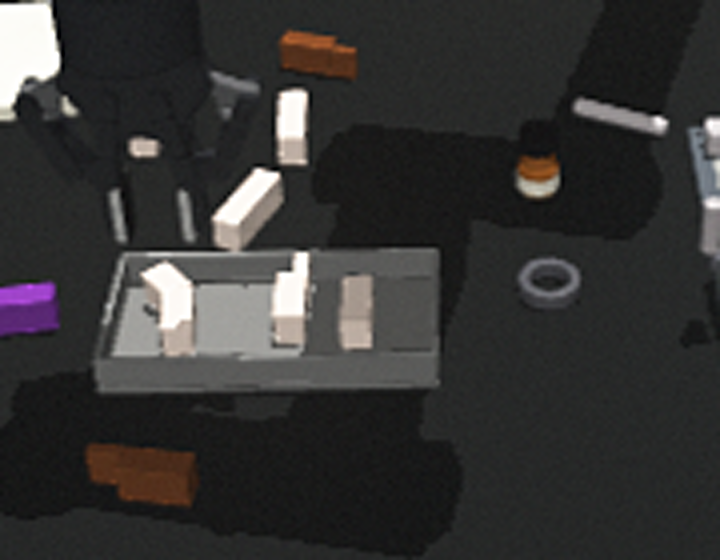

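All three odd pieces are in the tray: bent (170,300), chipped (290,305), short (355,310). Now sound bar A at (245,207).

Emit:
servo_tool([
  [0.2, 0, 0, 0, 0, 0, 7.6],
  [0.2, 0, 0, 0, 0, 0, 7.6],
  [0.2, 0, 0, 0, 0, 0, 7.6],
  [0.2, 4.2, -0.8, 0, 0, 0, 0],
  [0.2, 4.2, -0.7, 0, 0, 0, 0],
  [0.2, 4.2, -0.7, 0, 0, 0, 0],
  [0.2, 0, 0, 4, 0, 0, 0],
  [0.2, 0, 0, 2, 0, 0, 0],
])

```text
time_s: 13.72
ee_pos: [0.5293, -0.2162, 0.0226]
tool_rot: [0.161, 0.987, 0.0, -0.002]
force: [0.9, -0.3, 0.1]
gripper_width: 0.0511
grasp_force: 0.0
```

```bash
python3 - <<'E'
from h import *
seq((.5335,-.2175,.004,-18.5),(.5335,-.2175,.10,-18.5),(.38,.155,.20,4.3))
E
```

```text
at [ 0.5293 -0.2162  0.0226] -18.5 j6 -1.79 w 0.0511 F [ 0.9 -0.3  0.1]
turn -0.0 shift [-0.44  0.01  1.86]
turn 0.0 shift [ 0.   0.  -9.6]
turn -22.8 shift [ 12.51  38.3  -10.  ]
```

Emit:
servo_tool([
  [0.2, -0.4, 0, 1.9, 0, 0, 0],
  [0.2, 0, 0, 0, 0, 0, 0],
  [-1, 0, 0, 0, 0, 0, 0],
  [-1, 0, 0, 0, 0, 0, 0],
  [-1, 0, 0, 0, 0, 0, 0],
  [-1, 0, 0, 0, 0, 0, 0],
  [-1, 0, 0, -5, 0, 0, 0],
  [-1, 0, 0, -5, 0, 0, 0],
])

```text
time_s: 14.72
ee_pos: [0.5343, -0.2176, 0.1055]
tool_rot: [0.161, 0.987, 0.0, -0.001]
force: [1.2, 0.6, -0.6]
gripper_width: 0.0164
grasp_force: 60.8
```

Emit:
servo_tool([
  [-1, 0, 0, -3.3, 0, 0, -7.6],
  [-1, 0, 0, -3.3, 0, 0, -7.6],
  [-1, 0, 0, -3.4, 0, 0, -7.6],
  [-1, 1.8, 5.4, 0, 0, 0, 0],
  [-1, 1.8, 5.4, 0, 0, 0, 0],
  [-1, 1.8, 5.4, 0, 0, 0, 0],
  [-1, 1.8, 5.4, 0, 0, 0, 0],
  [-1, 1.8, 5.4, 0, 0, 0, 0],
])

```text
time_s: 15.72
ee_pos: [0.4239, 0.046, 0.2051]
tool_rot: [-0.037, 0.999, 0.0, -0.0]
force: [-0.3, 0.2, -0.2]
gripper_width: 0.0164
grasp_force: 60.8
```

Emit:
servo_tool([
  [-1, 1.8, 5.4, 0, 0, 0, 0],
  [-1, 1.7, 5.5, 0, 0, 0, 0],
  [-1, 0, 0, 0, 0, 0, 0],
  [-1, 0, 0, 0, 0, 0, 0],
])

```text
time_s: 16.23
ee_pos: [0.3817, 0.1506, 0.205]
tool_rot: [-0.038, 0.999, -0.0, -0.0]
force: [0.1, -0.3, -1.0]
gripper_width: 0.0166
grasp_force: 60.8
```

```bash
python3 - <<'E'
from h import *
snap("w3");im=cv2.imread("pics/w3.png");cv2.imwrite("pics/w3b.png",cv2.resize(im[150:,150:550],(800,500),interpolation=cv2.INTER_CUBIC));seq()
E
```

```text
at [0.3819 0.1501 0.205 ] 4.2 j6 -2.27 w 0.0165 F [-0.1 -1.4 -0.6]
```

View pics/w3b.png

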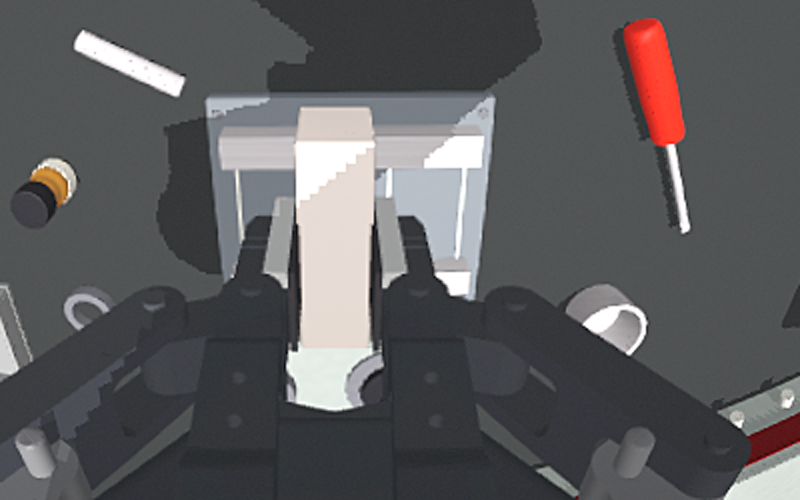

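The picture shows the held bar at (337,225), the plate corners at (210,97) and (495,97), and the fixed jaw's inner top edge at row ~168.

```bash
python3 - <<'E'
from h import *
np.set_printoptions(precision=4,suppress=True)
o,p,R=state()
f=lambda u,v,z:wplane("w3",(150+u/2,150+v/2),z)[0]
print("plate corners",f(208,96,.012),f(496,97,.012))
print("jaw inner edge",f(222,168,.03),f(482,166,.03))
print("jaw outer edge at top?",f(220,130,.03),f(484,127,.03),f(220,140,.03))
zt=p[2]+.020
for n,u,v in(("nearL",297,139),("nearR",373,139),("farL",302,346),("farR",369,346)):
    print(n,(R.T@(f(u,v,zt)-p))*1000)
print("near bottom",(R.T@(f(335,108,p[2]-.004)-p))*1000)
E
```

```text
plate corners [0.4147 0.0784 0.012 ] [0.4025 0.2456 0.012 ]
jaw inner edge [0.4513 0.0902 0.03  ] [0.4389 0.2389 0.03  ]
jaw outer edge at top? [0.4279 0.0888 0.03  ] [0.4149 0.2361 0.03  ] [0.434  0.0889 0.03  ]
nearL [ 34.3018  -8.6934 -19.9705]
nearR [ 34.3418   7.5868 -19.9766]
farL [-23.9403  -8.9177 -20.0149]
farR [-23.8993   8.3749 -20.0214]
near bottom [32.811  -0.5408  4.0253]
```

```bash
cat >> h.py <<'E'
def jig(x,y,z,J=(.478,.1663),yaw=4.2):
    a=np.radians(yaw);return (J[0]+x*np.cos(a)-y*np.sin(a),J[1]+x*np.sin(a)+y*np.cos(a),z)
E
python3 - <<'E'
from h import *
A=jig(.006,.046,.06);seq((*A,4.2),(*A[:2],.017,4.2),(*A[:2],.09,4.2),(.4355,-.2045,.09,8),(.4355,-.2045,.004,8),(.4355,-.2045,.09,8),(*jig(.006,0,.09),4.2),(*jig(.006,0,.017),4.2),(*jig(.006,0,.09),4.2))
E
```

```text
at [0.3819 0.1501 0.205 ] 4.2 j6 -2.27 w 0.0165 F [-0.1 -1.4 -0.6]
turn 0.0 shift [-10.3    5.51  14.5 ]
turn 0.0 shift [-0.   0.   4.3]
turn 0.0 shift [-0.   0.  -7.3]
turn -3.8 shift [ 10.27 -40.68  -0.  ]
turn 0.0 shift [-0.   0.   8.6]
turn 0.0 shift [-0.   0.  -8.6]
turn 3.8 shift [-7.55 36.67 -0.  ]
turn 0.0 shift [-0.   0.   7.3]
turn 0.0 shift [-0.   0.  -7.3]
```

Emit:
servo_tool([
  [-1, -3.5, 1.9, 4, 0, 0, 0],
  [-1, -3.4, 1.8, 4, 0, 0, 0],
  [-1, -3.4, 1.8, 4, 0, 0, 0],
  [-1, 0, 0, 2.5, 0, 0, 0],
  [-1, 0, 0, 0, 0, 0, 0],
  [-1, 0, 0, 0, 0, 0, 0],
])

```text
time_s: 17.02
ee_pos: [0.4816, 0.2126, 0.0612]
tool_rot: [-0.037, 0.999, 0.0, 0.001]
force: [0.1, 0.3, -0.3]
gripper_width: 0.0165
grasp_force: 60.8
```

```bash
python3 - <<'E'
from h import *
A=jig(.006,.046,.06);seq((*A[:2],.017,4.2))
E
```

```text
at [0.4816 0.2126 0.0612] 4.2 j6 -2.22 w 0.0165 F [ 0.1  0.3 -0.3]
turn 0.0 shift [0.09 0.01 4.42]
```

Emit:
servo_tool([
  [-1, 0.1, 0, 1.5, 0, 0, 0],
  [-1, 0, 0, 1.5, 0, 0, 0],
  [-1, 0, 0, 1.3, 0, 0, 0],
  [-1, 0, 0, 0, 0, 0, 0],
])

```text
time_s: 17.52
ee_pos: [0.4797, 0.2133, 0.0178]
tool_rot: [-0.038, 0.999, -0.0, -0.0]
force: [-1.2, -0.7, 8.3]
gripper_width: 0.0164
grasp_force: 63.2
```

Emit:
servo_tool([
  [-0.4, 0, 0, -0.1, 0, 0, 0],
  [-0.3, 0, 0, 0, 0, 0, 0],
  [-0.3, 0, 0, -2, 0, 0, 0],
  [-0.3, 0, 0, -3, 0, 0, 0],
  [-0.3, 0, 0, -2.3, 0, 0, 0],
  [-0.3, 0, 0, 0, 0, 0, 0],
])

```text
time_s: 18.27
ee_pos: [0.4807, 0.2141, 0.0927]
tool_rot: [-0.038, 0.999, 0.001, 0.002]
force: [0.1, -1.0, -0.3]
gripper_width: 0.0299
grasp_force: 0.0
```

Emit:
servo_tool([
  [0.2, 0, 0, 0, 0, 0, -3.8],
  [0.2, 1.4, -5.8, 0, 0, 0, 0],
  [0.2, 1.4, -5.8, 0, 0, 0, 0],
  [0.2, 1.5, -5.8, 0, 0, 0, 0],
  [0.2, 1.5, -5.8, 0, 0, 0, 0],
  [0.2, 1.5, -5.8, 0, 0, 0, 0],
  [0.2, 1.5, -5.8, 0, 0, 0, 0],
  [0.2, 1.5, -5.9, 0, 0, 0, 0],
])

```text
time_s: 19.27
ee_pos: [0.434, -0.2058, 0.0902]
tool_rot: [-0.071, 0.997, 0.0, -0.001]
force: [1.5, -0.5, 0.5]
gripper_width: 0.0511
grasp_force: 0.0
```

```bash
python3 - <<'E'
from h import *
seq((.4355,-.2045,.004,8),(.4355,-.2045,.09,8),(*jig(.001,0,.06),4.2),(*jig(.001,0,.018),4.2))
E
```

```text
at [ 0.434  -0.2058  0.0902] 8.1 j6 -1.33 w 0.0511 F [ 1.5 -0.5  0.5]
turn 0.1 shift [-0.16  0.11  8.62]
turn 0.0 shift [-0.   0.  -8.6]
turn 3.8 shift [-7.05 36.67  3.  ]
turn 0.0 shift [-0.   0.   4.2]
```

Emit:
servo_tool([
  [0.2, -0.1, 0.1, 4.3, 0, 0, 0],
  [0.2, 0, 0, 4.3, 0, 0, 0],
  [0.2, 0, 0, 0, 0, 0, 0],
  [-1, 0, 0, 0, 0, 0, 0],
  [-1, 0, 0, 0, 0, 0, 0],
  [-1, 0, 0, 0, 0, 0, 0],
  [-1, 0, 0, 0, 0, 0, 0],
  [-1, 0, 0, -5, 0, 0, 0],
])

```text
time_s: 20.27
ee_pos: [0.4335, -0.2025, 0.0537]
tool_rot: [-0.07, 0.998, 0.001, -0.004]
force: [1.5, -0.9, -0.1]
gripper_width: 0.0168
grasp_force: 60.1
```

Emit:
servo_tool([
  [-1, 0, 0, -5, 0, 0, 3.8],
  [-1, 0, 0, -5, 0, 0, 0],
  [-1, 0.4, 5.9, -0.9, 0, 0, 0],
  [-1, 0.4, 5.9, -0.9, 0, 0, 0],
  [-1, 0.5, 5.9, -0.9, 0, 0, 0],
  [-1, 0.5, 5.9, -0.9, 0, 0, 0],
  [-1, 0.5, 5.9, -0.9, 0, 0, 0],
  [-1, 0.5, 5.9, -0.5, 0, 0, 0],
])

```text
time_s: 21.28
ee_pos: [0.3807, 0.1498, 0.2065]
tool_rot: [-0.038, 0.999, 0.001, 0.001]
force: [1.0, -0.4, -0.7]
gripper_width: 0.0163
grasp_force: 60.1
```

Emit:
servo_tool([
  [-1, 0, 0, 0, 0, 0, 0],
  [-1, 0, 0, 0, 0, 0, 0],
])

```text
time_s: 21.52
ee_pos: [0.3809, 0.1477, 0.2053]
tool_rot: [-0.038, 0.999, 0.0, -0.0]
force: [0.7, -0.1, -0.3]
gripper_width: 0.0165
grasp_force: 60.1
```

```bash
python3 - <<'E'
from h import *
snap("w4");im=cv2.imread("pics/w4.png");cv2.imwrite("pics/w4b.png",cv2.resize(im[150:,150:550],(800,500),interpolation=cv2.INTER_CUBIC));seq((*jig(.001,0,.06),4.2),(*jig(.001,0,.018),4.2))
E
```

```text
at [0.381  0.1471 0.2052] 4.3 j6 -2.27 w 0.0166 F [ 0.3 -1.  -0.7]
turn 0.1 shift [-9.91  1.21 14.52]
turn 0.0 shift [-0.   0.   4.2]
```

View pics/w4b.png

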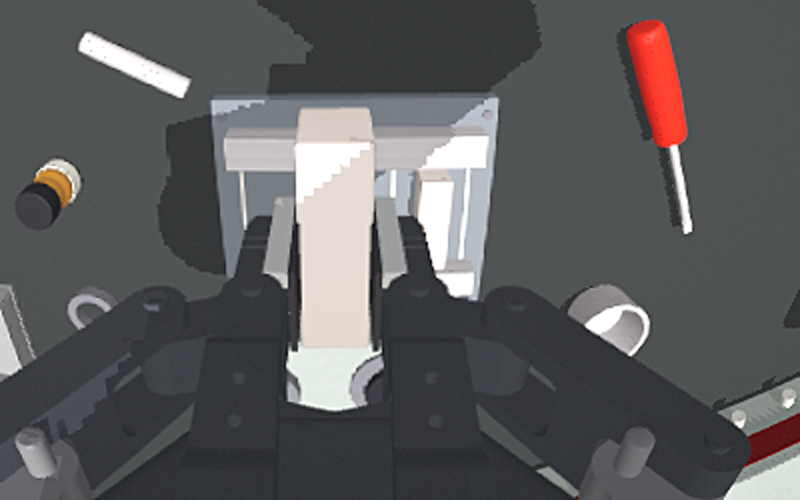

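Bar A lies flat in the left lane at (433,220), and bar B is held just as A was, with edges at rows 139 and 346.

```bash
python3 - <<'E'
from h import *
f=lambda u,v,z:wplane("w4",(150+u/2,150+v/2),z)[0]
a=np.radians(4.2);M=np.array([[np.cos(a),np.sin(a)],[-np.sin(a),np.cos(a)]])
for u,v,z in((418,181,.036),(452,181,.036),(445,272,.036),(455,168,.03),(470,262,.0305),(212,97,.012),(498,97,.012)):
    X=f(u,v,z);print(u,v,(M@(X[:2]-[.478,.1663])*1000).round(1))
seq((*jig(.007,0,.06),4.2),(*jig(.007,0,.018),4.2))
E
```

```text
418 181 [-28.3  34.7]
452 181 [-28.   54.3]
445 272 [34.7 55.5]
455 168 [-33.4  56.7]
470 262 [31.6 72. ]
212 97 [-69.8 -83.5]
498 97 [-70.4  83.2]
at [0.381  0.1471 0.2052] 4.3 j6 -2.27 w 0.0166 F [ 0.3 -1.  -0.7]
turn 0.1 shift [-10.51   1.21  14.52]
turn 0.0 shift [-0.   0.   4.2]
```

Bar A's near end is at x=-28 mm, so its centre is at +2 as wanted. I'll use the same offset for B.

Emit:
servo_tool([
  [-1, -3.5, 0.4, 4, 0, 0, 0],
  [-1, -3.5, 0.4, 4, 0, 0, 0],
  [-1, -3.4, 0.4, 4, 0, 0, 0],
  [-1, 0, 0, 2.4, 0, 0, 0],
  [-1, 0, 0, 0, 0, 0, 0],
])

```text
time_s: 22.2
ee_pos: [0.4832, 0.1648, 0.0591]
tool_rot: [-0.036, 0.999, -0.002, -0.003]
force: [-0.5, -0.4, 0.2]
gripper_width: 0.0165
grasp_force: 60.0
```

```bash
python3 - <<'E'
from h import *
seq((*jig(.006,0,.018),4.2))
E
```

```text
at [0.4832 0.1648 0.0591] 4.1 j6 -2.15 w 0.0165 F [-0.5 -0.4  0.2]
turn -0.1 shift [-0.09  0.19  4.11]
```

Emit:
servo_tool([
  [-1, 0, 0.1, 1.5, 0, 0, 0],
  [-1, 0, 0, 1.5, 0, 0, 0],
  [-1, 0, 0, 1.2, 0, 0, 0],
  [-1, 0, 0, 0, 0, 0, 0],
])

```text
time_s: 22.7
ee_pos: [0.4841, 0.1687, 0.0189]
tool_rot: [-0.038, 0.999, -0.0, -0.0]
force: [0.1, -0.1, -0.4]
gripper_width: 0.0166
grasp_force: 61.2
```

Emit:
servo_tool([
  [-0.4, 0, 0, 0, 0, 0, 0],
  [-0.3, 0, 0, 0, 0, 0, 0],
  [-0.3, 0, 0, -2, 0, 0, 0],
  [-0.3, 0, 0, -3, 0, 0, 0],
  [-0.3, 0, 0, -2.3, 0, 0, 0],
  [-0.3, 0, 0, 0, 0, 0, 0],
])

```text
time_s: 23.45
ee_pos: [0.4853, 0.1694, 0.0942]
tool_rot: [-0.038, 0.999, 0.001, 0.002]
force: [0.4, 0.7, 0.3]
gripper_width: 0.0297
grasp_force: 0.0
```

```bash
python3 - <<'E'
from h import *
seq((.4325,-.306,.09,0),(.4325,-.306,.004,0),(.4325,-.306,.154,0),(.381,.147,.205,4.2))
E
```

```text
at [0.4853 0.1694 0.0942] 4.3 j6 -2.15 w 0.0297 F [0.4 0.7 0.3]
turn 4.3 shift [  5.28 -47.54   0.42]
turn 0.0 shift [-0.   0.   8.6]
turn 0.0 shift [ -0.   0. -15.]
turn -4.2 shift [ 1.82 45.56 -5.1 ]
```

Emit:
servo_tool([
  [0.2, 0, 0, 0, 0, 0, 4.3],
  [0.2, 0.6, -5.9, 0, 0, 0, 0],
  [0.2, 0.6, -5.9, 0, 0, 0, 0],
  [0.2, 0.6, -5.9, 0, 0, 0, 0],
  [0.2, 0.7, -5.9, 0, 0, 0, 0],
  [0.2, 0.7, -6, 0, 0, 0, 0],
  [0.2, 0.7, -6, 0, 0, 0, 0],
  [0.2, 0.7, -6, 0, 0, 0, 0],
])

```text
time_s: 24.45
ee_pos: [0.4372, -0.2491, 0.0914]
tool_rot: [0.0, 1.0, 0.0, -0.001]
force: [1.1, 0.5, 1.2]
gripper_width: 0.0514
grasp_force: 0.0
```

Emit:
servo_tool([
  [0.2, 0.7, -6, 0, 0, 0, 0],
  [0.2, 0, 0, 3, 0, 0, 0],
  [0.2, 0, 0, 3, 0, 0, 0],
  [0.2, 0, 0, 0, 0, 0, 0],
])

```text
time_s: 24.95
ee_pos: [0.4286, -0.3067, 0.0294]
tool_rot: [0.001, 1.0, 0.001, -0.003]
force: [0.1, 0.3, 1.2]
gripper_width: 0.0515
grasp_force: 0.0
```

```bash
python3 - <<'E'
from h import *
seq((.4325,-.306,.004,0),(.4325,-.306,.154,0),(.381,.147,.205,4.2))
E
```

```text
at [ 0.4286 -0.3067  0.0294] -0.1 j6 -1.26 w 0.0515 F [0.1 0.3 1.2]
turn -0.1 shift [-0.39  0.07  2.54]
turn 0.0 shift [  0.   0. -15.]
turn -4.2 shift [ 1.82 45.56 -5.1 ]
```

Emit:
servo_tool([
  [0.2, -0.4, 0.1, 2.5, 0, 0, 0],
  [0.2, 0, 0, 0, 0, 0, 0],
  [-1, 0, 0, 0, 0, 0, 0],
  [-1, 0, 0, 0, 0, 0, 0],
  [-1, 0, 0, 0, 0, 0, 0],
  [-1, 0, 0, 0, 0, 0, 0],
  [-1, 0, 0, -5, 0, 0, 0],
  [-1, 0, 0, -5, 0, 0, 0],
])

```text
time_s: 25.95
ee_pos: [0.4346, -0.3062, 0.1082]
tool_rot: [0.0, 1.0, 0.0, -0.001]
force: [2.0, -0.8, -0.9]
gripper_width: 0.0166
grasp_force: 59.2
```

Emit:
servo_tool([
  [-1, 0, 0, -5, 0, 0, -4.2],
  [-1, 0.2, 5.6, -0.6, 0, 0, 0],
  [-1, 0.2, 5.6, -0.6, 0, 0, 0],
  [-1, 0.2, 5.6, -0.6, 0, 0, 0],
  [-1, 0.2, 5.6, -0.6, 0, 0, 0],
  [-1, 0.2, 5.6, -0.6, 0, 0, 0],
  [-1, 0.2, 5.6, -0.6, 0, 0, 0],
  [-1, 0.2, 5.6, -0.6, 0, 0, 0],
])

```text
time_s: 26.95
ee_pos: [0.3917, 0.0852, 0.1999]
tool_rot: [-0.037, 0.999, 0.0, 0.0]
force: [1.1, 0.7, -1.4]
gripper_width: 0.0164
grasp_force: 59.2
```

Emit:
servo_tool([
  [-1, 0.2, 5.6, -0.6, 0, 0, 0],
  [-1, 0, 0, 0, 0, 0, 0],
  [-1, 0, 0, 0, 0, 0, 0],
])

```text
time_s: 27.32
ee_pos: [0.3858, 0.139, 0.2051]
tool_rot: [-0.037, 0.999, -0.0, -0.0]
force: [-0.2, -0.0, -0.5]
gripper_width: 0.0165
grasp_force: 59.2
```

```bash
python3 - <<'E'
from h import *
snap("w5");im=cv2.imread("pics/w5.png");cv2.imwrite("pics/w5b.png",cv2.resize(im[150:,150:550],(800,500),interpolation=cv2.INTER_CUBIC));seq((*jig(.006,-.046,.06),4.2),(*jig(.006,-.046,.018),4.2))
E
```

```text
at [0.386  0.1384 0.2051] 4.1 j6 -2.24 w 0.0169 F [-0.3  0.6 -0.5]
turn -0.1 shift [-9.98 -2.49 14.51]
turn 0.0 shift [-0.   0.   4.2]
```

View pics/w5b.png

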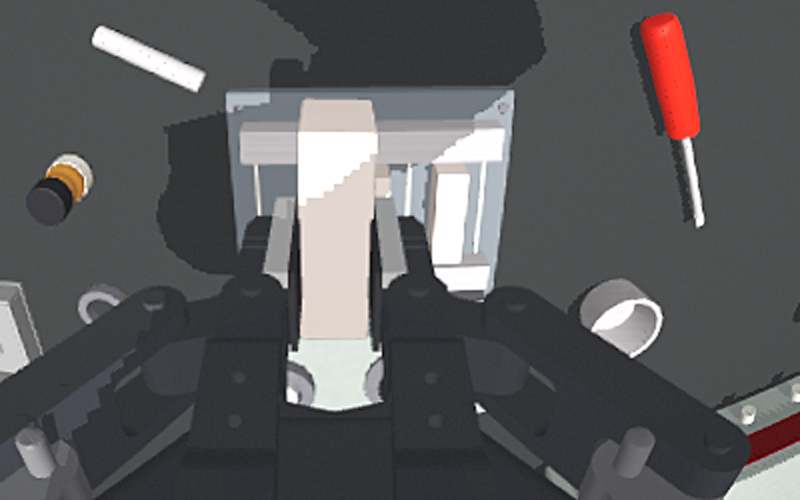

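This bar sits about 2 mm nearer the robot in the grip (edges at rows 131 and 340), so I'll offset by 8 mm.

Emit:
servo_tool([
  [-1, -3.4, -0.8, 4, 0, 0, 0],
  [-1, -3.4, -0.8, 4, 0, 0, 0],
  [-1, -3.4, -0.9, 4, 0, 0, 0],
  [-1, 0, 0, 2.4, 0, 0, 0],
  [-1, 0, 0, 0, 0, 0, 0],
])

```text
time_s: 28.0
ee_pos: [0.4887, 0.1191, 0.0592]
tool_rot: [-0.035, 0.999, -0.001, -0.003]
force: [0.3, -0.4, -0.3]
gripper_width: 0.0166
grasp_force: 59.2
```

```bash
python3 - <<'E'
from h import *
seq((*jig(.008,-.046,.018),4.2))
E
```

```text
at [0.4887 0.1191 0.0592] 4.0 j6 -2.06 w 0.0166 F [ 0.3 -0.4 -0.3]
turn -0.2 shift [-0.08  0.19  4.12]
```

Emit:
servo_tool([
  [-1, 0, 0.1, 1.5, 0, 0, 0],
  [-1, 0, 0, 1.5, 0, 0, 0],
  [-1, 0, 0, 1.2, 0, 0, 0],
  [-1, 0, 0, 0, 0, 0, 0],
])

```text
time_s: 28.5
ee_pos: [0.4905, 0.1229, 0.0199]
tool_rot: [-0.037, 0.999, -0.0, 0.001]
force: [0.8, -2.3, 3.5]
gripper_width: 0.0167
grasp_force: 61.8
```

Emit:
servo_tool([
  [-0.4, 0, 0, 0, 0, 0, 0],
  [-0.3, 0, 0, 0, 0, 0, 0],
  [-0.3, 0, 0, -2, 0, 0, 0],
  [-0.3, 0, 0, -4, 0, 0, 0],
  [-0.3, 1.5, -2.5, -4, 0, 0, 0],
  [-0.3, 1.5, -2.5, -4, 0, 0, 0],
  [-0.3, 1.5, -2.5, -4, 0, 0, 0],
  [-0.3, 1.5, -2.5, 0, 0, 0, 0],
])

```text
time_s: 29.5
ee_pos: [0.4388, 0.0186, 0.2025]
tool_rot: [-0.037, 0.999, 0.001, 0.004]
force: [0.3, 0.1, -1.1]
gripper_width: 0.0303
grasp_force: 0.0
```

Emit:
servo_tool([
  [-0.3, 0, 0, 0, 0, 0, 0],
  [-0.3, 0, 0, 0, 0, 0, 0],
])

```text
time_s: 29.75
ee_pos: [0.4375, 0.0189, 0.1991]
tool_rot: [-0.037, 0.999, -0.0, -0.0]
force: [0.6, 0.1, 0.5]
gripper_width: 0.0299
grasp_force: 0.0
```

```bash
python3 - <<'E'
from h import *
im=snap("w6");seq();cv2.imwrite("pics/w6b.png",cv2.resize(im[150:350,310:630],(800,500),interpolation=cv2.INTER_CUBIC))
cv2.imwrite("pics/t6.png",ctrl.read_camera("top"))
E
```

```text
at [0.4376 0.0191 0.1989] 4.2 j6 -1.91 w 0.0298 F [-0.1  0.2 -0.4]
```

View pics/w6b.png

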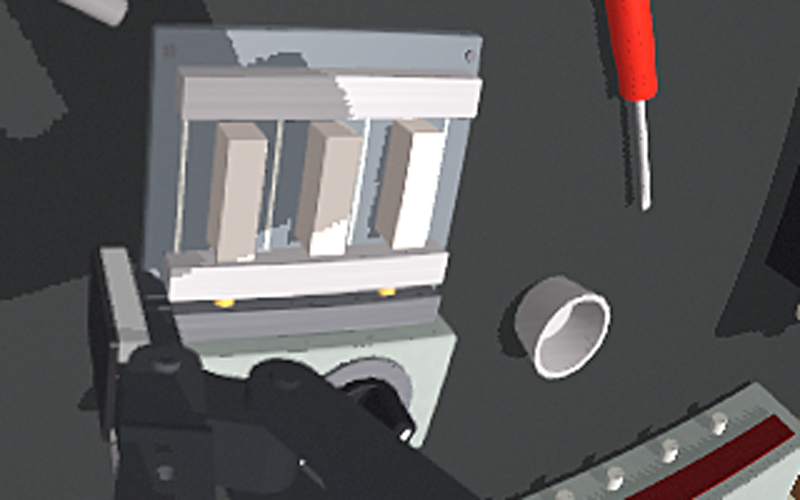

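All three bars lie in their lanes between the jaws: (240,190), (330,190), (415,185). The knob's white end shows at (407,435). I'll work out the knob angle from both views.

```bash
python3 - <<'E'
from h import *
np.set_printoptions(precision=4,suppress=True)
K=np.array(jig(.122,.030,.091));print("knob",K,proj("top",K))
for n,X in(("top",onplane("top",(205+77/3.8,155+143/3.8),.091)),("wr",wplane("w6",(310+407/2.5,150+435/2.5),.091)[0]),("wr80",wplane("w6",(310+407/2.5,150+435/2.5),.085)[0])):
    d=X-K;print(n,X,np.hypot(*d[:2]),np.degrees(np.arctan2(d[1],d[0])))
im=cv2.imread("pics/top0.png");g=cv2.cvtColor(im,cv2.COLOR_BGR2GRAY)
u,v=proj("top",K).round().astype(int);print(g[v-9:v+10,u-10:u+11])
m=g[v-9:v+10,u-10:u+11]<45
ys,xs=np.where(m);P=np.array([onplane("top",(x+u-10,y+v-9),.091)[:2] for x,y in zip(xs,ys)]);mu=P.mean(0);w,V=np.linalg.eigh(np.cov(P.T));print(mu,np.sqrt(w)*1000,np.degrees(np.arctan2(V[1,1],V[0,1])))
# collar pin candidates
C=onplane("top",(205+250/3.8,155+113/3.8),.092);A=onplane("top",(205+207/3.8,155+125/3.8),.061);print("pin",C,"axis",A)
seq()
E
```

```text
knob [0.5975 0.2052 0.091 ] [226.9102 188.242 ]
top [0.5848 0.2092 0.091 ] 0.013349210162079931 162.17910145175938
wr [0.5797 0.2131 0.091 ] 0.019490566275722123 155.89930105713296
wr80 [0.5851 0.2179 0.085 ] 0.017784787410432698 134.04013307620656
[[163 166 161 163 165 162 151 142 130 119 106  99 105  98  88  89  95 120
  138 155 163]
 [166 163 164 162 162 147 126 117 103  84  57  64  69  61  59  59  63  84
  104 134 154]
 [165 163 167 165 149 127 114 108  91  63  41  43  52  45  42  50  57  70
   95 113 132]
 [165 168 160 149 127 114 105  93  71  48  40  54  46  45  32  39  53  68
   95 107 109]
 [166 163 149 130 111  99  89  73  51  45  45  53  47  35  31  29  42  58
   82  99 104]
 [166 161 138 113 101  83  69  55  47  45  49  52  45  34  28  31  39  50
   62  89 104]
 [168 155 129 110  95  74  52  46  45  45  54  57  45  26  32  34  48  51
   52  71 101]
 [168 148 120 104  86  68  49  49  45  53  55  47  41  30  25  47  52  56
   52  63  95]
 [163 137 114 100  78  59  49  45  47  52  54  49  39  29  37  46  55  59
   57  57  83]
 [158 131 110  96  71  55  47  45  52  56  55  44 
[... 314 characters left out ...]
7 118 100  80  54  82 147 163 117  62  22  27  37  54  59  61  60
   59  73  99]
 [168 143 120 106  88  64 108 177 152  91  44  29  32  38  56  59  57  56
   65  86 105]
 [171 155 125 111 100  72 114 182 145  77  35  27  37  38  59  61  60  61
   84  98 110]
 [173 163 141 116 107  82 101 139 108  59  31  25  39  45  49  57  55  66
   95 107 106]
 [174 172 154 136 113  94  82  85  74  52  40  41  56  61  63  65  77  87
  103 108 109]
 [172 172 166 158 136 116 100  85  83  78  64  70  81  82  86  93 103 105
  108 108 115]]
[0.5973 0.1973] [ 4.4903 12.9653] 170.5835562862032
pin [0.6112 0.0806 0.092 ] axis [0.6045 0.1166 0.061 ]
at [0.4377 0.0192 0.1988] 4.2 j6 -1.91 w 0.0298 F [-0.2 -0.1  0.7]
```

Emit:
servo_tool([
  [-0.3, -5.1, 3, -0.6, 0, 0, 0],
  [-0.3, -5.1, 3, -0.6, 0, 0, 0],
  [-0.3, -5.1, 3, -0.6, 0, 0, 0],
  [-0.3, -5.1, 3, -0.6, 0, 0, 0],
  [-0.3, -5.1, 3, -0.6, 0, 0, 0],
  [0, 0, 0, 0, 0, 0, 0],
  [0, 0, 0, 0, 0, 0, 0],
])

```text
time_s: 30.72
ee_pos: [0.6803, 0.1874, 0.2274]
tool_rot: [-0.037, 0.999, -0.001, -0.001]
force: [-0.8, -0.7, -0.4]
gripper_width: 0.0426
grasp_force: 0.0
```

```bash
python3 - <<'E'
from h import *
im=snap("w7");seq();cv2.imwrite("pics/w7b.png",cv2.resize(im[0:230,120:488],(800,500),interpolation=cv2.INTER_CUBIC))
E
```

```text
at [0.6801 0.1869 0.2285] 4.2 j6 -1.99 w 0.0428 F [-0.7 -0.3 -0.3]
```

View pics/w7b.png

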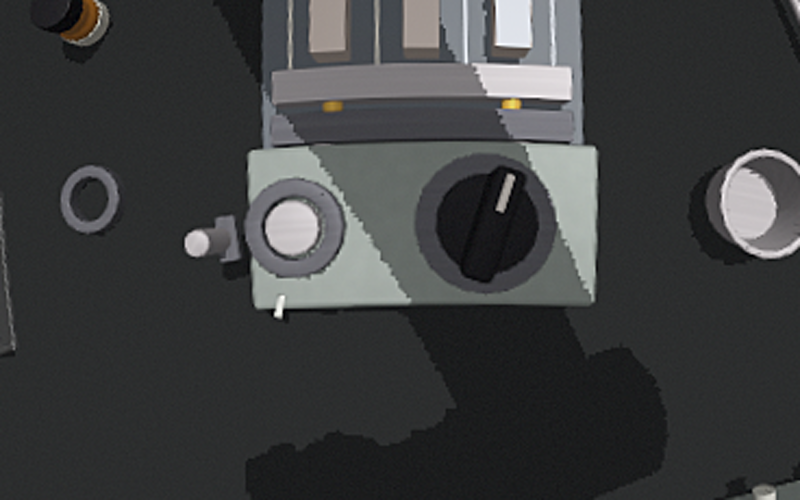

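The knob bar runs from (510,170) to (478,280). The collar axis is at (292,227), the pin top at (197,243) and the white lock mark at (279,305).

```bash
python3 - <<'E'
from h import *
np.set_printoptions(precision=4,suppress=True)
s=800/368
f=lambda u,v,z:wplane("w7",(120+u/s,v/s),z)[0]
a,b=f(509,170,.091),f(477,280,.091);print("bar",a,b,np.linalg.norm(a-b),(a+b)/2,np.degrees(np.arctan2(*(b-a)[1::-1])))
c,d=f(509,177,.091),f(501,210,.091);print("stripe",np.degrees(np.arctan2(*(d-c)[1::-1])))
print("disc",f(485,223,.057)); pin=f(197,243,.092);ax=f(292,227,.061);print("pin",pin,"axis",ax,np.linalg.norm((pin-ax)[:2]))
q=.0733;M=np.array([[.9973,q],[-q,.9973]]);r=M@(pin-ax)[:2];print("collar",np.arctan2(r[0],-r[1]), "knob exp",jig(.122,.03,0))
for u,v in((248,150),(597,148),(255,308),(595,302)): print((f(u,v,.045)))
pk=((a+b)/2)[:2]
print(f(333,107,.03))
seq((.5975,.205,.13,4.2-10),start=None)
E
```

```text
bar [0.5748 0.2108 0.091 ] [0.6218 0.2016 0.091 ] 0.04782587236670597 [0.5983 0.2062 0.091 ] -11.103596771841806
stripe -8.556657182644827
disc [0.598  0.2057 0.057 ]
pin [0.612  0.0824 0.092 ] axis [0.6053 0.1175 0.061 ] 0.035822114177331985
collar 0.11596388395815221 knob exp (np.float64(0.597475220307555), np.float64(0.2051544943663048), 0)
[0.5682 0.0902 0.045 ]
[0.5552 0.2576 0.045 ]
[0.6465 0.0971 0.045 ]
[0.6311 0.2645 0.045 ]
[0.544  0.1282 0.03  ]
at [0.6801 0.1869 0.2285] 4.2 j6 -1.99 w 0.0428 F [-0.7 -0.3 -0.3]
turn 10.0 shift [8.4  0.97 9.85]
```

Knob axis is (0.598, 0.2057) and the bar is at -10.5°. The collar is at about 0.12 rad and the screw at about 0.26. For stroke room on j6 I'll grip the knob half a turn back.

Emit:
servo_tool([
  [0, 4, 1.2, 0, 0, 0, 0],
  [0, 4, 1.2, 0, 0, 0, 0],
  [0, 0, 0, 1, 0, 0, -10.3],
  [0, 0, 0, 1, 0, 0, -10.3],
  [0, 0, 0, 1, 0, 0, -10.3],
  [0, 0, 0, 1, 0, 0, -10.3],
  [0, 0, 0, 1, 0, 0, -10.3],
  [0, 0, 0, 1, 0, 0, -10.3],
])

```text
time_s: 31.78
ee_pos: [0.5983, 0.2041, 0.1702]
tool_rot: [-0.547, 0.837, -0.0, 0.001]
force: [-0.5, 0.1, 0.2]
gripper_width: 0.0427
grasp_force: 0.0
```

Emit:
servo_tool([
  [0, 0, 0, 0, 0, 0, -10.3],
  [0, 0, 0, 0, 0, 0, -10.3],
  [0, 0, 0, 0, 0, 0, -10.3],
  [0, 0, 0, 0, 0, 0, -10.3],
  [0, 0, 0, 0, 0, 0, -10.3],
  [0, 0, 0, 0, 0, 0, -10.3],
  [0, 0, 0, 0, 0, 0, -10.3],
  [0, 0, 0, 0, 0, 0, -10.3],
])

```text
time_s: 32.78
ee_pos: [0.5983, 0.2042, 0.1706]
tool_rot: [0.963, -0.27, 0.0, -0.0]
force: [-0.2, -0.2, -0.4]
gripper_width: 0.0429
grasp_force: 0.0
```

Emit:
servo_tool([
  [0, 0, 0, 0, 0, 0, -10.3],
  [0, 0, 0, 0, 0, 0, -10.3],
  [0, 0, 0, 0, 0, 0, 0],
])

```text
time_s: 33.15
ee_pos: [0.5985, 0.2043, 0.1704]
tool_rot: [0.995, -0.097, 0.0, -0.0]
force: [-0.1, 0.1, -0.2]
gripper_width: 0.0426
grasp_force: 0.0
```

```bash
python3 - <<'E'
from h import *
seq((.598,.2057,.064,169.5));print(state()[0]["joint_positions"])
s=800/368
f=lambda u,v,z:wplane("w7",(120+u/s,v/s),z)[0]
M=np.array([[.9973,.0733],[-.0733,.9973]])
for u,v in((275,72),(420,70),(570,66)): print("jaw face?",(M@(f(u,v,.0305)[:2]-[.478,.1663])*1000).round(1))
E
```

```text
at [0.5985 0.2043 0.1704] 168.9 j6 0.79 w 0.0426 F [-0.1  0.1 -0.2]
turn -0.6 shift [-0.08 -0.12 10.64]
[ 5.84444876e-01  4.42358039e-01 -5.97298874e-02  7.89146168e-05
 -1.06748660e+00  7.91824541e-01]
jaw face? [ 43.7 -69.2]
jaw face? [45.7  3.3]
jaw face? [40.8 77.9]
```

Emit:
servo_tool([
  [0, 0, -0.1, 4, 0, 0, 0],
  [0, 0, 0, 4, 0, 0, 0],
  [0, 0, 0, 2.6, 0, 0, 0],
  [0, 0, 0, 0, 0, 0, 0],
  [-1, 0, 0, 0, 0, 0, 0],
  [-1, 0, 0, 0, 0, 0, 0],
  [-1, 0, 0, 0, 0, 0, 0],
  [-1, 0, 0, 0, 0, 0, 0],
])

```text
time_s: 34.15
ee_pos: [0.6008, 0.2074, 0.0656]
tool_rot: [0.995, -0.096, 0.002, -0.002]
force: [-1.6, 4.8, 6.2]
gripper_width: 0.0128
grasp_force: 62.2
```

Emit:
servo_tool([
  [-1, 0, 0, 0, 0, 0, 5],
  [-1, 0, 0, 0, 0, 0, 5],
  [-1, 0, 0, 0, 0, 0, 5],
  [-1, 0, 0, 0, 0, 0, 5],
])

```text
time_s: 34.65
ee_pos: [0.6005, 0.2067, 0.0655]
tool_rot: [0.963, -0.268, 0.001, -0.001]
force: [-1.1, 1.7, 7.1]
gripper_width: 0.0128
grasp_force: 62.2
```

```bash
python3 - <<'E'
from h import *
seq();print(state()[0]["moment"])
E
```

```text
at [0.6005 0.2067 0.0655] 148.9 j6 0.44 w 0.0128 F [-1.1  1.7  7.1]
[0.5520094  0.37296757 0.13437476]
```

Emit:
servo_tool([
  [-1, 0, 0, 0, 0, 0, 9],
  [-1, 0, 0, 0, 0, 0, 9],
  [-1, 0, 0, 0, 0, 0, 9],
  [-1, 0, 0, 0, 0, 0, 9],
  [-1, 0, 0, 0, 0, 0, 9],
  [-1, 0, 0, 0, 0, 0, 9],
  [-1, 0, 0, 0, 0, 0, 9],
  [-1, 0, 0, 0, 0, 0, 9],
])

```text
time_s: 35.65
ee_pos: [0.598, 0.2056, 0.0655]
tool_rot: [-0.621, 0.784, 0.0, -0.001]
force: [-7.2, 1.6, 12.7]
gripper_width: 0.0128
grasp_force: 63.0
```

Emit:
servo_tool([
  [-1, 0, 0, 0, 0, 0, 9],
  [-1, 0, 0, 0, 0, 0, 9],
  [-1, 0, 0, 0, 0, 0, 9],
  [-1, 0, 0, 0, 0, 0, 9],
  [-1, 0, 0, 0, 0, 0, 9],
  [-1, 0, 0, 0, 0, 0, 9],
  [-1, 0, 0, 0, 0, 0, 6],
  [-1, 0, 0, 0, 0, 0, 0],
])

```text
time_s: 36.65
ee_pos: [0.5964, 0.2072, 0.0655]
tool_rot: [-0.147, 0.989, 0.001, -0.002]
force: [-13.1, 6.7, 14.3]
gripper_width: 0.0132
grasp_force: 63.4
```

```bash
python3 - <<'E'
from h import *
seq();print(state()[0]["moment"])
E
```

```text
at [0.5964 0.2072 0.0655] 17.0 j6 -1.86 w 0.0132 F [-13.1   6.7  14.3]
[ 2.12609382  3.80603066 -0.16787791]
```

Emit:
servo_tool([
  [-1, 0.1, 0.1, -0.1, 0, 0, 0],
  [-1, 0, 0, 0, 0, 0, 8],
  [-1, 0, 0, 0, 0, 0, 8],
  [-1, 0, 0, 0, 0, 0, 8],
  [-1, 0, 0, 0, 0, 0, 8],
  [-1, 0, 0, 0, 0, 0, 8],
  [-1, 0, 0, 0, 0, 0, 8],
  [-1, 0, 0, 0, 0, 0, 0],
])

```text
time_s: 37.65
ee_pos: [0.5966, 0.2091, 0.0656]
tool_rot: [0.268, 0.964, 0.001, -0.001]
force: [-8.5, 9.4, 7.0]
gripper_width: 0.0133
grasp_force: 62.4
```

```bash
python3 - <<'E'
from h import *
seq();print(state()[0]["moment"])
o=ctrl.read_camera("scene");cv2.imwrite("pics/s8.png",o)
t=np.array(jig(.057,.085,.023));print(proj("scene",t),proj("top",t))
E
```

```text
at [0.5966 0.2091 0.0656] -31.1 j6 -2.7 w 0.0133 F [-8.5  9.4  7. ]
[ 2.82793617  2.48452954 -0.08167675]
[431.09461558 214.62080592] [213.75463778 213.02065384]
```

Emit:
servo_tool([
  [0, 0, 0, 0, 0, 0, 0],
  [0, 0, 0, 0, 0, 0, 0],
  [0, 0, 0, -3, 0, 0, 0],
  [0, 0, 0, -4, 0, 0, 0],
  [0, 0, 0, 0, 0, 0, -10.3],
  [0, 0, 0, 0, 0, 0, -10.3],
  [0, 0, 0, 0, 0, 0, -10.3],
  [0, 0, 0, 0, 0, 0, -10.3],
])

```text
time_s: 38.7
ee_pos: [0.5981, 0.2056, 0.1339]
tool_rot: [-0.091, 0.996, -0.0, -0.001]
force: [0.4, -0.5, -0.4]
gripper_width: 0.0427
grasp_force: 0.0
```

Emit:
servo_tool([
  [0, 0, 0, 0, 0, 0, -10.3],
  [0, 0, 0, 0, 0, 0, -10.3],
  [0, 0, 0, 0, 0, 0, -10.3],
  [0, 0, 0, 0, 0, 0, -10.3],
  [0, 0, 0, 0, 0, 0, -10.3],
  [0, 0, 0, 0, 0, 0, -10.3],
  [0, 0, 0, 0, 0, 0, -10.3],
  [0, 0, 0, 0, 0, 0, -10.3],
])

```text
time_s: 39.7
ee_pos: [0.5981, 0.2057, 0.1339]
tool_rot: [0.725, -0.689, -0.0, 0.001]
force: [-0.7, -0.0, 0.6]
gripper_width: 0.0426
grasp_force: 0.0
```

Emit:
servo_tool([
  [0, 0, 0, 0, 0, 0, -10.3],
  [0, 0, 0, 0, 0, 0, -10.3],
  [0, 0, 0, 0, 0, 0, -10.3],
  [0, 0, 0, 0, 0, 0, -10.3],
  [0, 0, 0, 0, 0, 0, -10.3],
  [0, 0, 0, 0, 0, 0, -4.8],
  [0, 0, 0, 0, 0, 0, 0],
  [0, 0, 0, 0, 0, 0, 0],
])

```text
time_s: 40.7
ee_pos: [0.5981, 0.2062, 0.1341]
tool_rot: [0.963, -0.269, -0.0, 0.0]
force: [0.7, -0.2, 0.1]
gripper_width: 0.0428
grasp_force: 0.0
```

```bash
cat > tab.py <<'E'
from h import *
import sys
M=np.array([[.9973,.0733],[-.0733,.9973]])
im=snap(sys.argv[1]);hsv=cv2.cvtColor(im,cv2.COLOR_BGR2HSV)
m=cv2.inRange(hsv,(15,90,60),(35,255,255));n,l,s,c=cv2.connectedComponentsWithStats(m)
for i in range(1,n):
    if s[i,4]>8:
        ys,xs=np.where(l==i);P=(wplane(sys.argv[1],np.c_[xs,ys],.029)[:,:2]-[.478,.1663])@M.T*1000
        if abs(P.mean(0)).max()<160:print(c[i].round(),s[i,4],"jig x",P[:,0].min().round(1),P[:,0].max().round(1),"y",P[:,1].min().round(1),P[:,1].max().round(1))
E
python3 tab.py w9; python3 -c "
from h import *
seq((.598,.2065,.0655,148.9))"
```

```text
[431. 217.] 13 jig x 47.5 49.2 y -47.3 -40.6
[313. 277.] 41 jig x 52.7 68.9 y 73.1 79.3
[350. 270.] 12 jig x 46.6 48.5 y 42.2 47.8
at [0.5982 0.2063 0.1342] 148.8 j6 0.44 w 0.0425 F [ 0.8 -0.1  1. ]
turn -0.1 shift [-0.03 -0.01  6.87]
```

The tab is already about 4 mm out (y ≈ 79), which matches screw ≈ 3.75. I'll regrip and turn about 36° more.

Emit:
servo_tool([
  [0, 0, 0, 3.4, 0, 0, 0],
  [0, 0, 0, 3.4, 0, 0, 0],
  [0, 0, 0, 0, 0, 0, 0],
  [-1, 0, 0, 0, 0, 0, 0],
  [-1, 0, 0, 0, 0, 0, 0],
  [-1, 0, 0, 0, 0, 0, 0],
  [-1, 0, 0, 0, 0, 0, 0],
  [-1, 0, 0, 0, 0, 0, 0],
])

```text
time_s: 41.75
ee_pos: [0.5995, 0.2074, 0.0684]
tool_rot: [0.963, -0.268, 0.002, -0.001]
force: [0.4, 1.0, 6.1]
gripper_width: 0.0124
grasp_force: 61.2
```

Emit:
servo_tool([
  [-1, 0, 0, 0, 0, 0, 6],
  [-1, 0, 0, 0, 0, 0, 6],
  [-1, 0, 0, 0, 0, 0, 6],
  [-1, 0, 0, 0, 0, 0, 6],
  [-1, 0, 0, 0, 0, 0, 6],
  [-1, 0, 0, 0, 0, 0, 5],
  [-1, 0, 0, 0, 0, 0, 0],
  [-1, 0, 0, 0, 0, 0, 0],
])

```text
time_s: 42.75
ee_pos: [0.5989, 0.2069, 0.0683]
tool_rot: [0.838, -0.545, 0.001, -0.001]
force: [-0.8, -0.1, 7.0]
gripper_width: 0.0128
grasp_force: 61.5
```

```bash
python3 tab.py w10; python3 -c "
from h import *
seq();print(state()[0]['moment'])"
```

```text
at [0.5989 0.2069 0.0683] 113.9 j6 -0.17 w 0.0125 F [-1.3 -0.2  7.1]
[ 0.01736822  0.39327782 -0.07592431]
```

Emit:
servo_tool([
  [0, 0, 0, 0, 0, 0, 0],
  [0, 0, 0, 0, 0, 0, 0],
  [0, 0, 0, -4, 0, 0, 0],
  [0, 0, 0, -4, 0, 0, 0],
  [0, 0, 0, -3, 0, 0, -10],
  [0, 0, 0, 0, 0, 0, -10],
  [0, 0, 0, 0, 0, 0, -10],
  [0, 0, 0, 0, 0, 0, 0],
])

```text
time_s: 43.8
ee_pos: [0.5978, 0.2065, 0.1758]
tool_rot: [0.95, -0.311, -0.0, 0.0]
force: [0.2, -0.1, 0.2]
gripper_width: 0.0431
grasp_force: 0.0
```

```bash
python3 tab.py w11; python3 -c "
from h import *
seq();im=cv2.imread('pics/w11.png');cv2.imwrite('pics/w11b.png',cv2.resize(im[150:350,200:520],(800,500),interpolation=cv2.INTER_CUBIC))"
```

```text
[318. 260.] 152 jig x 49.0 65.8 y 74.0 88.5
at [0.5979 0.2065 0.1759] 143.7 j6 0.35 w 0.0428 F [-0.2  0.1 -0.9]
```

View pics/w11b.png

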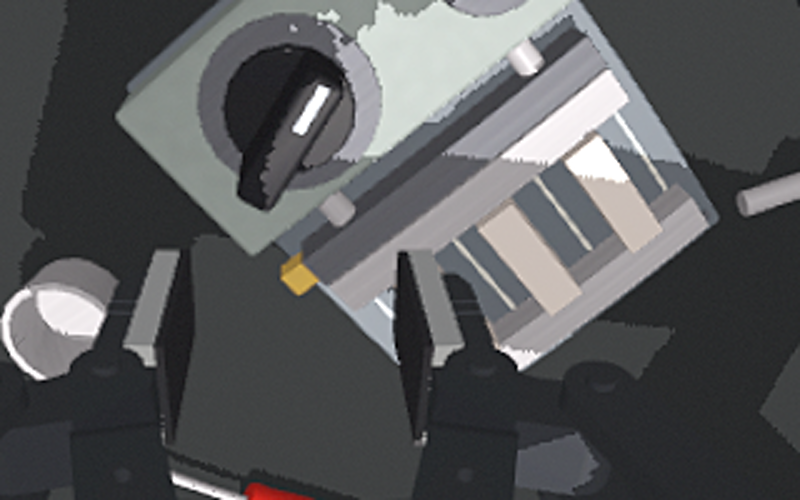

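The brass tab is at (298,275) and 13–15 mm out, so the clamp is set. Next is the collar pin.

```bash
python3 - <<'E'
from h import *
seq((.612,.0824,.14,101),(.612,.0824,.064,101))
E
```

```text
at [0.5979 0.2065 0.1759] 143.7 j6 0.35 w 0.0428 F [-0.2  0.1 -0.9]
turn 42.7 shift [12.45  0.99  3.59]
turn 0.0 shift [ 0.  -0.   7.6]
```

Emit:
servo_tool([
  [0, 0, 0, 0, 0, 0, 10.7],
  [0, 0, 0, 0, 0, 0, 10.7],
  [0, 0, 0, 0, 0, 0, 10.7],
  [0, 0, 0, 0, 0, 0, 10.6],
  [0, 4.2, 0.3, 1.2, 0, 0, 0],
  [0, 4.2, 0.3, 1.2, 0, 0, 0],
  [0, 4.1, 0.4, 1.2, 0, 0, 0],
  [0, 0, 0, 0, 0, 0, 0],
])

```text
time_s: 44.85
ee_pos: [0.6117, 0.0793, 0.1387]
tool_rot: [0.771, -0.637, -0.001, 0.002]
force: [-0.3, -0.2, -0.4]
gripper_width: 0.0424
grasp_force: 0.0
```

Emit:
servo_tool([
  [0, 0, 0, 0, 0, 0, 0],
  [0, 0, 0, 0, 0, 0, 0],
])

```text
time_s: 45.1
ee_pos: [0.6129, 0.0832, 0.1407]
tool_rot: [0.773, -0.635, 0.0, -0.0]
force: [0.2, 0.2, -0.5]
gripper_width: 0.0424
grasp_force: 0.0
```

```bash
python3 - <<'E'
from h import *
seq((.612,.0824,.064,101))
E
```

```text
at [0.6129 0.0832 0.1407] 101.2 j6 -0.2 w 0.0424 F [ 0.2  0.2 -0.5]
turn 0.2 shift [0.06 0.1  7.67]
```

Emit:
servo_tool([
  [0, 0.1, 0.1, 2.6, 0, 0, 0],
  [0, 0, 0, 2.5, 0, 0, 0],
  [0, 0, 0, 2.5, 0, 0, 0],
  [0, 0, 0, 0, 0, 0, 0],
  [-1, 0, 0, 0, 0, 0, 0],
  [-1, 0, 0, 0, 0, 0, 0],
  [-1, 0, 0, 0, 0, 0, 0],
  [-1, 0, 0, 0, 0, 0, 0],
])

```text
time_s: 46.1
ee_pos: [0.6128, 0.0814, 0.0659]
tool_rot: [0.773, -0.635, 0.001, -0.001]
force: [-1.1, 3.2, 5.4]
gripper_width: 0.0099
grasp_force: 58.6
```

Emit:
servo_tool([
  [-1, 0, 0, 0, 0, 0, -3.8],
  [-1, 0, -0.47, 0, 0, 0, 0],
  [-1, 0, 0, 0, 0, 0, -7.5],
  [-1, 0, -0.47, 0, 0, 0, 0],
])

```text
time_s: 46.6
ee_pos: [0.6205, 0.0837, 0.0658]
tool_rot: [0.831, -0.556, -0.0, 0.001]
force: [-6.8, -0.5, 11.7]
gripper_width: 0.0099
grasp_force: 59.8
```

Emit:
servo_tool([
  [-1, 0, 0, 0, 0, 0, -7.5],
  [-1, 0, -0.47, 0, 0, 0, 0],
  [-1, 0, 0, 0, 0, 0, -7.5],
  [-1, 0, -0.47, 0, 0, 0, 0],
  [-1, 0, 0, 0, 0, 0, -7.5],
  [-1, 0, -0.47, 0, 0, 0, 0],
  [-1, 0, 0, 0, 0, 0, -7.5],
  [-1, 0, -0.47, 0, 0, 0, 0],
])

```text
time_s: 47.6
ee_pos: [0.6356, 0.0954, 0.0659]
tool_rot: [0.947, -0.322, 0.001, 0.001]
force: [-0.8, -5.1, 8.7]
gripper_width: 0.0099
grasp_force: 59.7
```

Emit:
servo_tool([
  [-1, 0, 0, 0, 0, 0, -7.5],
  [-1, 0, -0.47, 0, 0, 0, 0],
  [-1, 0, 0, 0, 0, 0, -7.5],
  [-1, 0, -0.47, 0, 0, 0, 0],
  [-1, 0, 0, 0, 0, 0, -7.5],
  [-1, 0, -0.47, 0, 0, 0, 0],
  [-1, 0, 0, 0, 0, 0, 0],
  [-1, 0, 0, 0, 0, 0, 0],
])

```text
time_s: 48.6
ee_pos: [0.6421, 0.1086, 0.066]
tool_rot: [0.991, -0.132, 0.002, 0.0]
force: [2.6, -0.8, 6.5]
gripper_width: 0.0099
grasp_force: 59.6
```

```bash
python3 - <<'E'
from h import *
seq();p=state()[1];d=p[:2]-[.6053,.1175];a=np.radians(4.2);x=d[0]*np.cos(a)+d[1]*np.sin(a);y=-d[0]*np.sin(a)+d[1]*np.cos(a);print("q",np.arctan2(x,-y),np.hypot(x,y))
E
```

```text
at [0.6421 0.1086 0.066 ] 164.8 j6 0.89 w 0.0099 F [ 2.6 -0.8  6.5]
q 1.2614409493341525 0.037886151462291184
```

q is about 1.26, so a small nudge to 1.31, then release.

Emit:
servo_tool([
  [-1, 0, 0, 0, 0, 0, -3],
  [-1, 0, -0.2, 0, 0, 0, 0],
  [-1, 0, 0, 0, 0, 0, 0],
  [0, 0, 0, 0, 0, 0, 0],
  [0, 0, 0, 0, 0, 0, 0],
  [0, 0, 0, -4, 0, 0, 0],
  [0, 0, 0, -4, 0, 0, 0],
  [0, 0, 0, -5, 0, 0, 0],
])

```text
time_s: 49.6
ee_pos: [0.639, 0.1108, 0.1936]
tool_rot: [0.994, -0.105, -0.002, 0.001]
force: [0.5, 0.3, -0.3]
gripper_width: 0.0424
grasp_force: 0.0
```

```bash
python3 tab.py w12; python3 - <<'E'
from h import *
seq((.70,.05,.24,147))
E
```

```text
[222. 288.] 126 jig x 46.2 66.7 y 73.4 91.8
at [0.6433 0.1114 0.203 ] 168.0 j6 0.94 w 0.0428 F [1.6 1.3 7. ]
turn 21.0 shift [ 8.1   2.07 -3.7 ]
```

```bash
python3 - <<'E'
from h import *
w=cv2.imread("pics/w12.png")
s=ctrl.read_camera("scene");t=ctrl.read_camera("top")
a=cv2.resize(w[120:360,100:500],(500,300));b=cv2.resize(s[165:285,195:475],(700,300),interpolation=cv2.INTER_CUBIC)
c=cv2.resize(t[150:285,200:415],(300,188))
o=np.zeros((600,800,3),np.uint8);o[:300,:500]=a;o[:188,500:]=c;o[300:,:700]=b
cv2.imwrite("pics/f.png",o)
E
```

```text
(no output)
```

View pics/f.png

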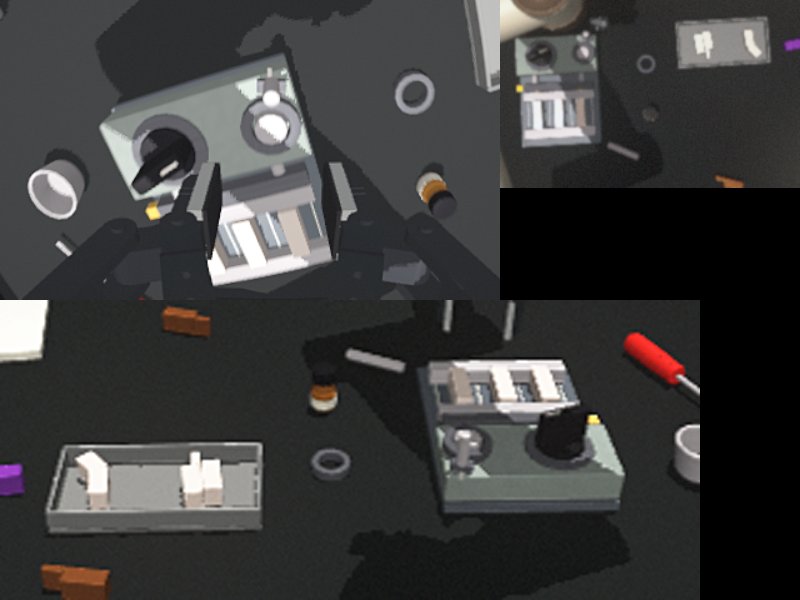

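The bars are clamped, the tab is out, the pin is at the white mark, and all three odd pieces are in the tray (the short bar got knocked across but stayed inside). I'll check the collar angle numerically and then hand in.

```bash
python3 - <<'E'
from h import *
P=wplane("w12",(317.6,197.6),.092)[0];A=wplane("w12",(316.5,222.4),.061)[0]
d=(P-A)[:2];q=np.arctan2(d[1],d[0])-np.radians(4.2)+np.pi/2;print("collar",q,np.hypot(*d))
o=ctrl.get_obs();print(o["ee_pos"],o["force"],o["time_s"])
if q>1.15: print(ctrl.sign_off())
E
```

```text
collar 1.262494051194803 0.035836003270351593
[0.64149802 0.11156708 0.19726207] [-0.97557004  0.06068505 -1.40844565] 49.75
the job is handed in; nothing more can be done
None
```

The job is handed in: three sound bars are clamped with the brass tab about 14 mm out, the collar is at about 1.26 rad (locked from 1.2), and the short, chipped and bent bars are in the reject tray; the hand-in returned no verdict.

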